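# Butt flow-cell modules onto a manifold and latch them

## Robot

A 6-joint arm with a two-finger parallel gripper is mounted at the origin on the work surface. World frame = base frame: x ahead of the robot, y to its left, z up, the work surface at z = 0. Lengths are in m, angles in degrees, forces in N, time in s.
With the tool pointing down it reaches from about 0.25 to 0.725 m from the base axis. Payload 9.7 kg.
Tool frame: the origin (TCP) lies at the very end of the fingers, on their centre line; the grasp point (between the pads) lies 19 mm behind it; z points along the fingers, y is the direction in which the jaws open and shut (so a half turn about z gives the same grasp; the last joint's range is limited). The gripper opens to 85 mm and grips with 20 to 120 N. Pads are 22 mm wide; open, the fingers measure 114 mm over their backs; the gripper's body (76 mm by 85 mm) begins 54 mm behind the grasp point. The pads swing forward as they close: fully open they stand 13 mm farther back than shut.
Start: joints at [67.895, 4.979, 10.078, 95.1, 0, 90], TCP at [0.207, 0.51, 0.231] pointing down, gripper open.
Joint ranges: [-179.16, 179.16], [-48.56, 103.87], [-65.8, 70.77], [-126.05, 130.52], [-82.76, 87.17], [-180, 180]. Speed limits (degrees/s): [127.2, 127.2, 147.25, 180, 180, 180].

## Interface

Orientations are given as [roll, pitch, yaw] about the fixed x, y, z axes, in that order (R = Rz(yaw) Ry(pitch) Rx(roll)).
In Python, from workcell import bot gives the robot as it stands. The module is installed in compiled form; this text tells all that it offers.
- The arm moves only by the tool arm_command, never from a script. Its argument "increments" is a list of rows, each a list of 7 numbers: the gripper command: -1 is fully open, 1 is shut, values between are in proportion, then the shift along the tool's x, y, z in cm, then the turn, a rotation vector about the tool's x, y, z in degrees. In form: [[gripper, x, y, z, rx, ry, rz], ...]. A call has 1 to 10 rows; each row shifts and turns the commanded pose from where the row before left it, along the tool's axes as they then stand; what a row does not reach is not made up. A row lasts 1/8 s, in which the tool goes at most 62.5 mm and 10.7 degrees, less where a joint would pass 70% of its speed; a pose out of reach is approached as far as the arm can. A call is refused whole if a number of a shift passes 6.25 or a number of a turn 10.7, either way. A call with a gripper value outside its range is refused whole. The fingers move at their own pace and stop on an object; "grip_force" is the grip in N (left out, the last holds). Time passes only in rows, so rows that do not move let the fingers close. It gives the time, the measured TCP pose, the force and the opening at its end, in the units of the state.
- bot.get_obs(): the state, without advancing time (a new reading comes with each control period).
- bot.camera(name): name is "scene" or "top" or "wrist"; returns a dict with "color" (400x640x3 uint8, red, green, blue), "fx", "fy", "cx", "cy" (pixels), "origin" and "attitude" of the camera in the world. Camera axes: x right, y up, looking along -z (the intrinsics and any distortion apply to the point x, -y, -z); pixel columns grow to the right and rows downward; lengths in m; the calibration is good to about 2 mm. A picture is of the moment at which its call begins. There is no depth.
- bot.job_done(): hands the job in, once; it reports no verdict.
The state is a dict: "time": time; "q": joint angles; "qd": joint speeds; "joint_efforts": joint torques, N m; "ee_pos": TCP position; "tcp_rot": TCP orientation; "wrist_force": force on the tool from outside, world axes, zero at the start; "torque": the same for the moment, N m; "opening": finger opening in m.
Only numpy, scipy, OpenCV 4.12 (cv2) and the standard library are available. Lean on these libraries where they do the work, as an engineer would, in place of code of your own. Each camera call takes 0.05 s, during which the arm holds its last target. There are 200 camera calls.

## Task

Load every flow-cell module that is on the worktop into a bay of its own on the clamping bench (any bay), standing flat and pushed home so that its rubber face butts flush against the grey manifold. Secure each loaded module with its bay's draw latch: bring the wire loop down behind the lip of the module's steel keeper, then press the red lever over until it lies flat and the loop stays caught. Leave the bottle, the tube rack and the beaker where they stand.

Things in the scene. Friction and masses are not known exactly. Their poses are not given: they have to be found in the camera images.
- bench: Fixed clamping bench: aluminium deck 255 x 350 mm, 6 mm thick, with a grey manifold block (125 x 330 mm, top 36 mm above the table) on its far (+x) half and three bays 115 mm apart. Origin: deck underside centre, in the plane of the manifold front face. x points from the bays into the manifold, y along the row, z up. Shifted and turned at each start.
- bay_a (a point): Bay a, the first (at +y of the bench): the foot of the manifold's front face at the bay's middle, on top of the deck (6 mm above the table); axes as the bench. The bay is a channel 66 mm wide between two blue guides 12 mm high that run from 7 to 117 mm in front of the face (towards -x).
- lever_a (a joint): Red latch lever of this bay, 85 x 22 x 6 mm. Its hinge (along y) is 35 mm to +x of the bay point, 48 mm above the table. Rad: 0 = closed, flat, pointing to +x; 1.57 upright; 1.95 = open stop, leaning towards the bay. Flat, its top is 5 mm above the hinge (looks 10 mm at the tip). Friction (0.1 N m) keeps it where left. Below about 1.55 the loop is too short to pass a keeper lip.
- loop_a (a joint): Wire loop, pivoted on the lever: at lever angle L the pivot is 22 mm from the lever hinge, at L - 0.35 rad above +x. Two rods 40 mm apart run 81 mm to the crossbar. (this value - L) is how far the loop is raised: 0 = level, towards -x, over the module; 1.57 upright. Slight friction holds it near upright; below 0.8 it falls by its weight. It does not touch the bench, only modules.
- bar_a (a point): Middle of loop a's crossbar (along y, 6 mm thick, 40 mm long). A yellow finger tab (28 mm long, 12 mm wide in y, 4 mm thick) sticks out beyond it, bent 30 degrees up; grip it about 18 mm from the crossbar.
- bay_b (a point): Bay b, the middle: the foot of the manifold's front face at the bay's middle, on top of the deck (6 mm above the table); axes as the bench. The bay is a channel 66 mm wide between two blue guides 12 mm high that run from 7 to 117 mm in front of the face (towards -x).
- lever_b (a joint): Red latch lever of this bay, 85 x 22 x 6 mm. Its hinge (along y) is 35 mm to +x of the bay point, 48 mm above the table. Rad: 0 = closed, flat, pointing to +x; 1.57 upright; 1.95 = open stop, leaning towards the bay. Flat, its top is 5 mm above the hinge (looks 10 mm at the tip). Friction (0.1 N m) keeps it where left. Below about 1.55 the loop is too short to pass a keeper lip.
- loop_b (a joint): Wire loop, pivoted on the lever: at lever angle L the pivot is 22 mm from the lever hinge, at L - 0.35 rad above +x. Two rods 40 mm apart run 81 mm to the crossbar. (this value - L) is how far the loop is raised: 0 = level, towards -x, over the module; 1.57 upright. Slight friction holds it near upright; below 0.8 it falls by its weight. It does not touch the bench, only modules.
- bar_b (a point): Middle of loop b's crossbar (along y, 6 mm thick, 40 mm long). A yellow finger tab (28 mm long, 12 mm wide in y, 4 mm thick) sticks out beyond it, bent 30 degrees up; grip it about 18 mm from the crossbar.
- bay_c (a point): Bay c, the last (at -y of the bench): the foot of the manifold's front face at the bay's middle, on top of the deck (6 mm above the table); axes as the bench. The bay is a channel 66 mm wide between two blue guides 12 mm high that run from 7 to 117 mm in front of the face (towards -x).
- lever_c (a joint): Red latch lever of this bay, 85 x 22 x 6 mm. Its hinge (along y) is 35 mm to +x of the bay point, 48 mm above the table. Rad: 0 = closed, flat, pointing to +x; 1.57 upright; 1.95 = open stop, leaning towards the bay. Flat, its top is 5 mm above the hinge (looks 10 mm at the tip). Friction (0.1 N m) keeps it where left. Below about 1.55 the loop is too short to pass a keeper lip.
- loop_c (a joint): Wire loop, pivoted on the lever: at lever angle L the pivot is 22 mm from the lever hinge, at L - 0.35 rad above +x. Two rods 40 mm apart run 81 mm to the crossbar. (this value - L) is how far the loop is raised: 0 = level, towards -x, over the module; 1.57 upright. Slight friction holds it near upright; below 0.8 it falls by its weight. It does not touch the bench, only modules.
- bar_c (a point): Middle of loop c's crossbar (along y, 6 mm thick, 40 mm long). A yellow finger tab (28 mm long, 12 mm wide in y, 4 mm thick) sticks out beyond it, bent 30 degrees up; grip it about 18 mm from the crossbar.
- cell_1: Loose flow-cell module, about 0.4 kg; may be absent. White base 116 (x) x 60 (y) x 34 mm high; amber grip block with red band on its rear half, 40 (x) x 34 (y) mm, 34 to 78 mm high, centred 34 mm behind the origin; steel keeper on its front half. Origin: underside centre. x points to its butting face (dark rubber pad), 58 mm ahead.
- cell_1_keeper (a point): Where the crossbar middle lies when caught: 32.5 mm ahead of the module origin, 40 mm above its underside. Just ahead of it stands the keeper post (20 mm wide, 34 to 51 mm high); its lip overhangs 7 mm to the rear, underside at 47 mm. The crossbar must come down behind the lip, onto the base, and is then drawn forward beneath it.
- cell_2: Loose flow-cell module, about 0.4 kg; may be absent. White base 116 (x) x 60 (y) x 34 mm high; amber grip block with red band on its rear half, 40 (x) x 34 (y) mm, 34 to 78 mm high, centred 34 mm behind the origin; steel keeper on its front half. Origin: underside centre. x points to its butting face (dark rubber pad), 58 mm ahead.
- cell_2_keeper (a point): Where the crossbar middle lies when caught: 32.5 mm ahead of the module origin, 40 mm above its underside. Just ahead of it stands the keeper post (20 mm wide, 34 to 51 mm high); its lip overhangs 7 mm to the rear, underside at 47 mm. The crossbar must come down behind the lip, onto the base, and is then drawn forward beneath it.
- cell_3: Loose flow-cell module, about 0.4 kg; may be absent. White base 116 (x) x 60 (y) x 34 mm high; amber grip block with red band on its rear half, 40 (x) x 34 (y) mm, 34 to 78 mm high, centred 34 mm behind the origin; steel keeper on its front half. Origin: underside centre. x points to its butting face (dark rubber pad), 58 mm ahead.
- cell_3_keeper (a point): Where the crossbar middle lies when caught: 32.5 mm ahead of the module origin, 40 mm above its underside. Just ahead of it stands the keeper post (20 mm wide, 34 to 51 mm high); its lip overhangs 7 mm to the rear, underside at 47 mm. The crossbar must come down behind the lip, onto the base, and is then drawn forward beneath it.
- amber_bottle: Amber glass bottle with red cap, 84 mm across, 170 mm high; a bystander. Origin: underside centre.
- tube_rack: Blue rack of closed tubes, 50 x 110 mm, 84 mm high; a bystander. Origin: underside centre.
- beaker: White beaker, 70 mm across, 80 mm high; a bystander. Origin: underside centre.
Things that resemble listed ones, but are neither listed nor needed, are in the scene too. Leave any yellow look-alike of the cell_3 alone.

How it is judged (in metres and radians):
At the end, for the whole second after the job is handed in: Each present module, at rest in a bay: face within 3 mm of the manifold, 6 mm of the bay's middle, 3 mm of the deck; square to 0.06, upright to 0.05 rad; that bay's crossbar caught under its lip (within 4 mm lengthwise, 6 mm in height of the keeper point), lever under 0.10 rad (((x of cell_1 in the frame of bay_a between -0.061 and -0.055 m and y of cell_1 in the frame of bay_a between -0.006 and 0.006 m and z of cell_1 in the frame of bay_a between -0.003 and 0.003 m and angle between the x axis of cell_1 and the x axis of bench, either way round below 0.06 rad and x of bar_a in the frame of cell_1_keeper between -0.004 and 0.004 m and z of bar_a in the frame of cell_1_keeper between -0.006 and 0.006 m and value of joint lever_a below 0.1 rad) or (x of cell_1 in the frame of bay_b between -0.061 and -0.055 m and y of cell_1 in the frame of bay_b between -0.006 and 0.006 m and z of cell_1 in the frame of bay_b between -0.003 and 0.003 m and angle between the x axis of cell_1 and the x axis of bench, either way round below 0.06 rad and x of bar_b in the frame of cell_1_keeper between -0.004 and 0.004 m and z of bar_b in the frame of cell_1_keeper between -0.006 and 0.006 m and value of joint lever_b below 0.1 rad) or (x of cell_1 in the frame of bay_c between -0.061 and -0.055 m and y of cell_1 in the frame of bay_c between -0.006 and 0.006 m and z of cell_1 in the frame of bay_c between -0.003 and 0.003 m and angle between the x axis of cell_1 and the x axis of bench, either way round below 0.06 rad and x of bar_c in the frame of cell_1_keeper between -0.004 and 0.004 m and z of bar_c in the frame of cell_1_keeper between -0.006 and 0.006 m and value of joint lever_c below 0.1 rad)) and angle between each of cell_1, cell_2, cell_3's own z axis and vertical below 0.05 rad and linear speed of each of cell_1, cell_2, cell_3 below 0.02 m/s and ((x of cell_2 in the frame of bay_a between -0.061 and -0.055 m and y of cell_2 in the frame of bay_a between -0.006 and 0.006 m and z of cell_2 in the frame of bay_a between -0.003 and 0.003 m and angle between the x axis of cell_2 and the x axis of bench, either way round below 0.06 rad and x of bar_a in the frame of cell_2_keeper between -0.004 and 0.004 m and z of bar_a in the frame of cell_2_keeper between -0.006 and 0.006 m and value of joint lever_a below 0.1 rad) or (x of cell_2 in the frame of bay_b between -0.061 and -0.055 m and y of cell_2 in the frame of bay_b between -0.006 and 0.006 m and z of cell_2 in the frame of bay_b between -0.003 and 0.003 m and angle between the x axis of cell_2 and the x axis of bench, either way round below 0.06 rad and x of bar_b in the frame of cell_2_keeper between -0.004 and 0.004 m and z of bar_b in the frame of cell_2_keeper between -0.006 and 0.006 m and value of joint lever_b below 0.1 rad) or (x of cell_2 in the frame of bay_c between -0.061 and -0.055 m and y of cell_2 in the frame of bay_c between -0.006 and 0.006 m and z of cell_2 in the frame of bay_c between -0.003 and 0.003 m and angle between the x axis of cell_2 and the x axis of bench, either way round below 0.06 rad and x of bar_c in the frame of cell_2_keeper between -0.004 and 0.004 m and z of bar_c in the frame of cell_2_keeper between -0.006 and 0.006 m and value of joint lever_c below 0.1 rad)) and ((x of cell_3 in the frame of bay_a between -0.061 and -0.055 m and y of cell_3 in the frame of bay_a between -0.006 and 0.006 m and z of cell_3 in the frame of bay_a between -0.003 and 0.003 m and angle between the x axis of cell_3 and the x axis of bench, either way round below 0.06 rad and x of bar_a in the frame of cell_3_keeper between -0.004 and 0.004 m and z of bar_a in the frame of cell_3_keeper between -0.006 and 0.006 m and value of joint lever_a below 0.1 rad) or (x of cell_3 in the frame of bay_b between -0.061 and -0.055 m and y of cell_3 in the frame of bay_b between -0.006 and 0.006 m and z of cell_3 in the frame of bay_b between -0.003 and 0.003 m and angle between the x axis of cell_3 and the x axis of bench, either way round below 0.06 rad and x of bar_b in the frame of cell_3_keeper between -0.004 and 0.004 m and z of bar_b in the frame of cell_3_keeper between -0.006 and 0.006 m and value of joint lever_b below 0.1 rad) or (x of cell_3 in the frame of bay_c between -0.061 and -0.055 m and y of cell_3 in the frame of bay_c between -0.006 and 0.006 m and z of cell_3 in the frame of bay_c between -0.003 and 0.003 m and angle between the x axis of cell_3 and the x axis of bench, either way round below 0.06 rad and x of bar_c in the frame of cell_3_keeper between -0.004 and 0.004 m and z of bar_c in the frame of cell_3_keeper between -0.006 and 0.006 m and value of joint lever_c below 0.1 rad))); the robot touches nothing.
It fails at once if the amber bottle is shoved more than 30 mm or tipped over (distance of amber_bottle from where it was at the start of the episode above 0.03 m or angle between amber_bottle's own z axis and vertical above 0.5 rad).
It fails at once if the tube rack is shoved more than 30 mm or tipped over (distance of tube_rack from where it was at the start of the episode above 0.03 m or angle between tube_rack's own z axis and vertical above 0.5 rad).
It fails at once if the beaker is shoved more than 30 mm or tipped over (distance of beaker from where it was at the start of the episode above 0.03 m or angle between beaker's own z axis and vertical above 0.5 rad).
Of cell_1, cell_2, cell_3 only 2 to 3 are there at a start; the rules pass over those that are not, and their reading is None.
At some moment in a run one of cell_1, cell_2, cell_3 may be knocked a few centimetres aside while the robot is not near it.
Once in a run the grip may slacken for a moment while it holds something.
It also fails if it takes over 210 s, if anything falls off the work surface, if the arm or the gripper's body presses on something with over 40 N, if the wrist force passes 120 N, or if a joint passes its speed limit or range.

## Working session

There is one attempt and no reset: what is moved stays moved. The work goes in short steps, Python scripts to look and compute and a tool call to move; the robot and the scene stay as the last step left them, time stands still between calls to the robot, and variables do not carry over. Pictures are saved under pics/ and viewed, about 12 in all and at most 16, crops included, and the job is handed in when it is done.

Besides the shell and the picture viewer there is one more tool, called after "Call:" as a command line: name --pt "numbers of a row" for each row, then --argument value for the rest. arm_command: Moves the arm, as the interface text tells. Its arguments: {"type":"object","properties":{"increments":{"type":"array"},"grip_force":{"type":"number"}},"required":["increments"]}

```bash
mkdir -p pics
cat > h.py <<'E'
import numpy as np, cv2
from workcell import bot
from scipy.spatial.transform import Rotation as R
def snap(name,fn=None):
    c=bot.camera(name)
    if fn: cv2.imwrite('pics/'+fn,c['color'][:,:,::-1])
    return c
E
python3 - <<'E'
from h import *
import pickle
for n in ['top','scene','wrist']:
    c=snap(n,n+'0.png'); print(n,{k:v for k,v in c.items() if k!='color'})
    pickle.dump(c,open(n+'0.pkl','wb'))
print(bot.get_obs())
E
```

```text
top {'fx': 459.55564296975666, 'fy': 459.55564296975666, 'cx': 318.072037785158, 'cy': 200.97468009869158, 'origin': array([ 0.39784935, -0.08750815,  1.50150769]), 'attitude': array([  4.03945408,   0.3561103 , -88.70974161])}
scene {'fx': 397.7575453241487, 'fy': 397.7575453241487, 'cx': 317.5108802049305, 'cy': 198.0060969411601, 'origin': array([ 1.2849255 , -0.15825817,  0.81773482]), 'attitude': array([46.56019647,  0.31755673, 84.39561603])}
wrist {'fx': 336.97801496183615, 'fy': 336.97801496183615, 'cx': 314.34775062488245, 'cy': 201.12239358882974, 'origin': array([0.14660838, 0.53377494, 0.3729612 ]), 'attitude': array([-14.93802958,   0.1041885 ,  67.85397214])}
{'time': 0.15, 'q': array([6.78953293e+01, 5.00536967e+00, 1.00459817e+01, 9.51001169e+01,
       2.28718505e-05, 9.00005586e+01]), 'qd': array([ 0.04674637, -0.1583648 ,  0.12303033, -0.08259095,  0.1575615 ,
        0.1088841 ]), 'joint_efforts': array([ 1.12676087e-04, -5.20762432e+01,  4.65043044e+01,  1.38425769e-02,
       -9.62104082e-06,  3.85785791e-05]), 'ee_pos': array([0.20690055, 0.50941578, 0.2307413 ]), 'tcp_rot': array([-1.79940495e+02, -2.22917103e-05,  1.57894771e+02]), 'wrist_force': array([-1.2272141 , -0.31256206,  0.90177068]), 'torque': array([ 0.00294564, -0.01952127, -0.01376477]), 'opening': 0.08538127776053403}
```

View pics/top0.png

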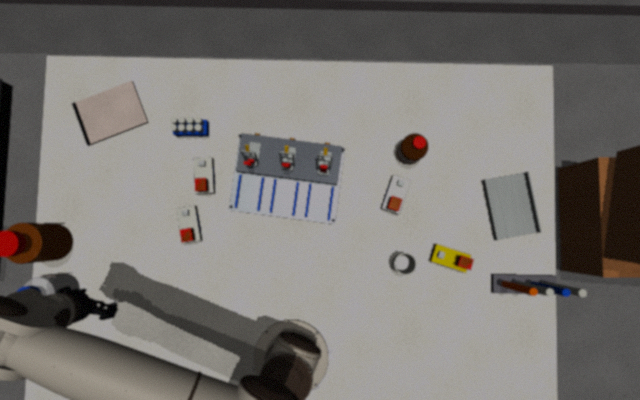

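View pics/scene0.png

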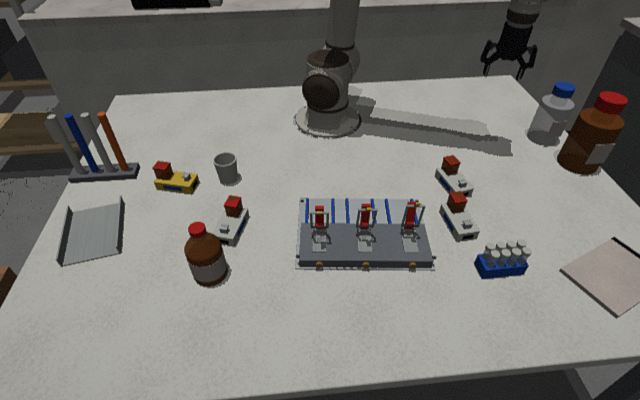

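```bash
cat >> h.py <<'E'
def ray(c,u,v):
    d=np.array([(u-c['cx'])/c['fx'],-(v-c['cy'])/c['fy'],-1.])
    return c['origin'],R.from_euler('xyz',c['attitude'],degrees=True).apply(d)
def onz(c,u,v,z):
    o,d=ray(c,u,v); return o+d*(z-o[2])/d[2]
def proj(c,p):
    q=R.from_euler('xyz',c['attitude'],degrees=True).inv().apply(np.asarray(p,float)-c['origin'])
    return c['cx']+c['fx']*q[0]/-q[2], c['cy']-c['fy']*q[1]/-q[2]
def blobs(c,lo,hi,amin=20,hue2=None):
    h=cv2.cvtColor(c['color'],cv2.COLOR_RGB2HSV)
    m=cv2.inRange(h,np.array(lo),np.array(hi))
    if hue2: m|=cv2.inRange(h,np.array(hue2[0]),np.array(hue2[1]))
    n,l,s,ce=cv2.connectedComponentsWithStats(m)
    return m,l,[(i,s[i],ce[i]) for i in range(1,n) if s[i,4]>=amin]
RED=dict(lo=(0,130,70),hi=(9,255,255),hue2=((172,130,70),(180,255,255)))
BLUE=dict(lo=(105,110,50),hi=(130,255,255))
E
python3 - <<'E'
from h import *
import pickle
c=pickle.load(open('top0.pkl','rb'))
m,l,b=blobs(c,**BLUE)
for i,s,ce in b:
    pts=np.argwhere(l==i)[:,::-1]; 
    if 150<s[0]<400:
        y0,y1=pts[:,1].min(),pts[:,1].max()
        e=[pts[pts[:,1]<=y0+1].mean(0),pts[pts[:,1]>=y1-1].mean(0)]
        print('blue',s,ce.round(1),[onz(c,*q,.018)[:2].round(4) for q in e],'mid',onz(c,*ce,.018)[:2].round(4))
m,l,b=blobs(c,**RED)
for i,s,ce in b: print('red',s,ce.round(1),onz(c,*ce,.078).round(3))
for n,r in(('top',(110,230,170,430)),('scene',(140,300,200,500))):
    c=pickle.load(open(n+'0.pkl','rb'))
    im=c['color'][r[0]:r[1],r[2]:r[3],::-1]
    cv2.imwrite(f'pics/{n}0c.png',cv2.resize(im,None,fx=2.6,fy=2.6,interpolation=cv2.INTER_CUBIC))
E
```

```text
blue [173 120  35  16 192] [195.  130.8] [array([0.7586, 0.3034]), array([0.7118, 0.3461])] mid [0.724  0.3324]
blue [235 175   6  32  67] [237.7 190.8] [array([0.5792, 0.1809]), array([0.4818, 0.191 ])] mid [0.5296 0.1856]
blue [258 178   6  32  63] [260.3 193.5] [array([0.5716, 0.1063]), array([0.4737, 0.1162])] mid [0.5226 0.1119]
blue [270 180   6  32  61] [272.6 195.7] [array([0.5654, 0.0665]), array([0.4681, 0.0772])] mid [0.5162 0.0717]
blue [293 183   5  32  56] [295.1 199.2] [array([ 0.5577, -0.0063]), array([0.4606, 0.0031])] mid [ 0.5066 -0.0013]
blue [305 185   6  31  55] [307.7 199.7] [array([ 0.5521, -0.047 ]), array([ 0.4577, -0.0363])] mid [ 0.5056 -0.0423]
blue [328 188   5  32  57] [330.1 203.5] [array([ 0.5439, -0.1202]), array([ 0.447 , -0.1103])] mid [ 0.4949 -0.115 ]
red [413 135  14  15 159] [419.2 142. ] [ 0.69  -0.389  0.078]
red [244 159  11   7  54] [248.5 161.6] [0.617 0.144 0.078]
red [282 163   8   5  32] [285.5 164.6] [0.61  0.028 0.078]
red [320 165   8   4  28] [323.5 166.6] [ 0.606 -0.091  0.078]
red [195 178  12  14 130] [200.1 184.2] [0.542 0.293 0.078]
red [388 197  14  14  73] [393.6 203.5] [ 0.495 -0.311  0.078]
red [  0 229  19  29 448] [  7.9 243.1] [0.346 0.881 0.078]
red [180 228  13  14 125] [186.  234.3] [0.386 0.33  0.078]
red [458 257  15  12  76] [465.  263.5] [ 0.316 -0.532  0.078]
```

View pics/scene0c.png

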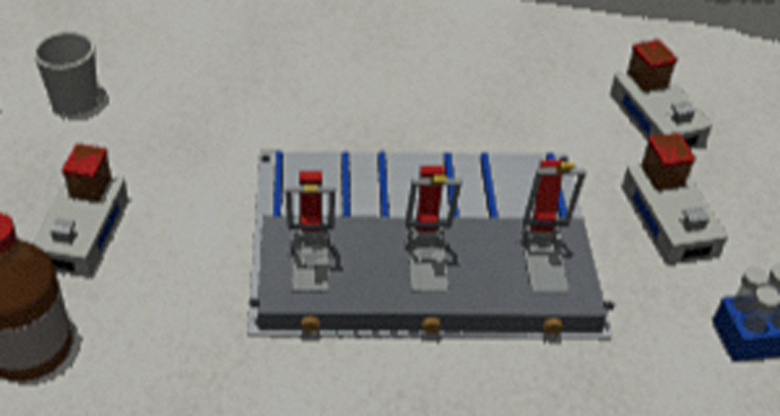

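Call:
arm_command --pt "-1 -3.1 -2.2 0 0 0 -7.4" --pt "-1 -3.1 -2.2 0 0 0 -7.4" --pt "-1 -3.1 -2.2 0 0 0 -7.3" --pt "-1 -3.5 -2.6 0 0 0 0" --pt "-1 -3.5 -2.6 0 0 0 0" --pt "-1 -3.5 -2.6 0 0 0 0" --pt "-1 -3.5 -2.6 0 0 0 0" --pt "-1 -3.5 -2.6 0 0 0 0" --pt "-1 -3.5 -2.6 0 0 0 0" --pt "-1 0 0 0 0 0 0"

```text
time: 1.4
ee_pos: [0.4914, 0.2648, 0.2304]
tcp_rot: [-180.0, -0.1, 179.8]
wrist_force: [-0.9, -0.0, 0.2]
opening: 0.0856
```

```bash
cat >> h.py <<'E'
def st():
    o=bot.get_obs(); print('t',round(o['time'],2),'tcp',o['ee_pos'].round(4),'rot',o['tcp_rot'].round(2),'F',o['wrist_force'].round(1),'T',o['torque'].round(2),'open',round(o['opening'],4),'q',o['q'].round(0)); return o
def goto(x,y,z,yaw,o=None):
    o=o or st(); Rm=R.from_euler('xyz',o['tcp_rot'],degrees=True)
    w=R.from_euler('xyz',[180,0,yaw],degrees=True)
    print('tool shift cm',(Rm.inv().apply(np.array([x,y,z])-o['ee_pos'])*100).round(2),'turn',(Rm.inv()*w).as_rotvec(degrees=True).round(2))
def redtop(c,amin=300,z=.078):
    m,l,b=blobs(c,amin=amin,**RED)
    for i,s,ce in b:
        k=cv2.findContours((l==i).astype('u1'),cv2.RETR_EXTERNAL,cv2.CHAIN_APPROX_SIMPLE)[0][0]
        P=np.array([onz(c,*p[0],z)[:2] for p in k])
        (cx,cy),wh,a=cv2.minAreaRect((P*1000).astype('f4'))
        print('red',s,ce.round(1),'ctr',round(cx,1),round(cy,1),'wh',np.round(wh,1),'ang',round(a,1))
E
python3 - <<'E'
from h import *
st(); c=snap('wrist','w1.png'); redtop(c)
E
```

```text
t 1.4 tcp [0.4914 0.2648 0.2304] rot [-1.7995e+02 -5.0000e-02  1.7981e+02] F [-0.9 -0.   0.2] T [0.02 0.01 0.06] open 0.0856 q [28.  6. 11. 95. -0. 29.]
red [ 371   26   49   61 1748] [392.7  56.1] ctr 383.6 330.8 wh [40.5 34.6] ang 11.6
red [ 326  217   39   43 1179] [344.3 236.3] ctr 540.7 293.0 wh [39.9 34.3] ang 4.8
```

View pics/w1.png

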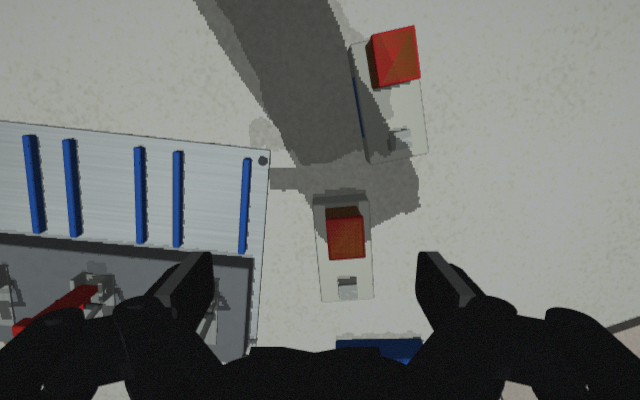

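```bash
cat >> h.py <<'E'
def guides(c,cols=None,z=.018,amin=400):
    m,l,b=blobs(c,amin=amin,**BLUE)
    for i,s,ce in b:
        k=cv2.findContours((l==i).astype('u1'),cv2.RETR_EXTERNAL,cv2.CHAIN_APPROX_SIMPLE)[0][0]
        P=np.array([onz(c,*p[0],z)[:2] for p in k])
        (cx,cy),wh,a=cv2.minAreaRect((P*1000).astype('f4'))
        print('guide',s,'ctr',round(cx,1),round(cy,1),'wh',np.round(wh,1),'ang',round(a,1))
E
python3 - <<'E'
from h import *
o=st(); c=snap('wrist'); guides(c)
goto(.5407,.293,.13,184.8,o); goto(.5407,.293,.042,184.8,o)
E
```

```text
t 1.45 tcp [0.4903 0.2657 0.2306] rot [-1.7997e+02 -6.0000e-02  1.7987e+02] F [-0.5  1.3 -0.3] T [ 0.01  0.03 -0.04] open 0.0856 q [28.  6. 11. 95.  0. 29.]
guide [  22  136   23   98 1199] ctr 502.2 -37.8 wh [ 14.8 108.8] ang 83.6
guide [  62  140   19   98 1136] ctr 506.9 2.4 wh [ 13.6 109.1] ang 83.6
guide [133 148  13  97 984] ctr 515.3 74.5 wh [ 11.4 109.1] ang 83.6
guide [172 152  10  96 901] ctr 519.3 114.8 wh [ 10.  108.7] ang 83.6
guide [237 159  13  96 728] ctr 527.5 186.8 wh [  8.5 109.4] ang 83.6
guide [ 335  339   86   26 1001] ctr 712.8 342.3 wh [ 36.3 104.5] ang 0.7
tool shift cm [-5.04  2.74 10.06] turn [-0.03 -0.07 -4.93]
tool shift cm [-5.05  2.75 18.86] turn [-0.03 -0.07 -4.93]
```

Call:
arm_command --pt "-1 -2.5 1.4 1 0 0 -4.9" --pt "-1 -2.6 1.1 3 0 0 0" --pt "-1 0 0 4 0 0 0" --pt "-1 0 0 4 0 0 0" --pt "-1 0 0 0 0 0 0" --grip_force 60

```text
time: 2.12
ee_pos: [0.5372, 0.2938, 0.1083]
tcp_rot: [-179.9, -0.3, -175.0]
wrist_force: [0.9, -0.2, 0.8]
opening: 0.0851
```

Run:
```python
from h import *
o=st(); c=snap('wrist'); redtop(c)
goto(.5407,.293,.042,184.8,o)
```

```text
t 2.12 tcp [0.5372 0.2938 0.1083] rot [-179.88   -0.31 -175.02] F [ 0.9 -0.2  0.8] T [-0.04  0.02  0.03] open 0.0851 q [29. 13.  6. 83.  0. 24.]
red [ 282  207   64   69 1251] [312.8 242.6] ctr 541.1 293.1 wh [39.7 34.3] ang 5.0
tool shift cm [-0.37 -0.1   6.63] turn [-0.13 -0.31  0.18]
```

Call:
arm_command --pt "-1 -0.4 -0.1 3.3 0 0 0" --pt "-1 0 0 3.3 0 0 0" --pt "-1 0 0 0 0 0 0" --pt "1 0 0 0 0 0 0" --pt "1 0 0 0 0 0 0" --pt "1 0 0 0 0 0 0" --pt "1 0 0 0 0 0 0" --pt "1 0 0 0 0 0 0" --grip_force 60

```text
time: 3.18
ee_pos: [0.5444, 0.2936, 0.0469]
tcp_rot: [179.9, 0.1, -175.1]
wrist_force: [-1.6, 0.8, 7.5]
opening: 0.0333
```

Run:
```python
from h import *
o=st()
goto(.4936-.0149,.1536+.0017,.120,173.6,o)
```

```text
t 3.17 tcp [0.5444 0.2936 0.0469] rot [ 1.7994e+02  1.2000e-01 -1.7510e+02] F [-1.6  0.8  7.5] T [ 0.01  0.24 -0.02] open 0.0333 q [28. 15.  1. 76.  0. 23.]
tool shift cm [  7.71 -13.21  -7.34] turn [ 0.07  0.11 11.3 ]
```

Call:
arm_command --pt "1 0 0 -3.7 0 0 0" --pt "1 0 0 -3.7 0 0 0" --pt "1 1 -1.8 0 0 0 2.8" --pt "1 1.7 -3.3 0 0 0 4" --pt "1 2.3 -4 0 0 0 4.5" --pt "1 2 -3 0 0 0 0" --pt "1 0.7 -1.1 0 0 0 0" --pt "1 0 0 0 0 0 0" --pt "1 0 0 0 0 0 0"

```text
time: 4.3
ee_pos: [0.4644, 0.1644, 0.1192]
tcp_rot: [180.0, 0.0, 173.6]
wrist_force: [1.0, -0.2, -4.9]
opening: 0.033
```

Run:
```python
from h import *
o=st(); c=snap('wrist','w2.png'); redtop(c,z=.151); guides(c)
goto(.4936-.0149,.1536+.0017,.120,173.6,o)
```

```text
t 4.3 tcp [0.4644 0.1644 0.1192] rot [1.7998e+02 1.0000e-02 1.7362e+02] F [ 1.  -0.2 -4.9] T [ 0.04 -0.03  0.02] open 0.033 q [ 19.  -4. -11.  83.   0.  26.]
red [ 581    0   59   92 2487] [612.   53.2] ctr 390.7 262.8 wh [24.1 16.4] ang 11.3
red [ 266  229   98  105 2329] [314.4 266.9] ctr 459.6 164.5 wh [34.2 41.7] ang 83.6
guide [ 499   79   27   86 1086] ctr 423.7 308.9 wh [62.8  8.9] ang 11.7
guide [  45  207   42  129 2293] ctr 502.1 -37.9 wh [ 14.6 111.4] ang 83.6
guide [  99  207   32  109 1696] ctr 497.1 3.0 wh [12.9 92.3] ang 83.6
guide [ 197  207   20   88 1093] ctr 495.6 75.8 wh [10. 73.] ang 83.6
tool shift cm [-1.52 -0.74 -0.08] turn [0.02 0.01 0.02]
```

View pics/w2.png

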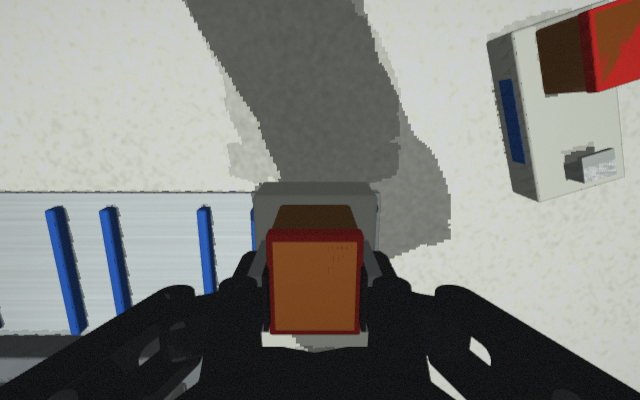

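Call:
arm_command --pt "1 -1.0 -0.37 0 0 0 0" --pt "1 -1.0 -0.37 0 0 0 0" --pt "1 0 0 1.5 0 0 0" --pt "1 0 0 2 0 0 0" --pt "1 0 0 1.5 0 0 0" --pt "1 0 0 0.7 0 0 0" --pt "1 0 0 0.5 0 0 0" --pt "1 0 0 0 0 0 0" --pt "1 0 0 0 0 0 0"

```text
time: 5.48
ee_pos: [0.4832, 0.1543, 0.0578]
tcp_rot: [180.0, 0.0, 173.6]
wrist_force: [-0.8, -0.0, -3.7]
opening: 0.0334
```

Run:
```python
from h import *
o=st(); c=snap('wrist','w3.png'); redtop(c,z=o['ee_pos'][2]+.031); guides(c)
goto(.4983,.1531,.053,173.6,o)
```

```text
t 5.47 tcp [0.4832 0.1543 0.0578] rot [1.7998e+02 5.0000e-02 1.7360e+02] F [-0.8 -0.  -3.7] T [-0.03 -0.01  0.04] open 0.0334 q [ 18.  -1. -15.  76.  -0.  24.]
red [ 266  229   98  105 2449] [314.1 265.3] ctr 478.8 154.4 wh [34.5 42. ] ang 83.6
guide [ 582   21   38  123 3103] ctr 423.7 309.0 wh [62.4 12.9] ang 11.7
guide [  40  203   51  142 3307] ctr 497.1 4.0 wh [14.7 92.2] ang 83.7
guide [ 171  203   27   93 1518] ctr 488.0 77.1 wh [10.6 57.7] ang 83.6
guide [243 203  12  51 493] ctr 478.7 116.6 wh [ 6.  30.2] ang 83.6
guide [375 203  11  50 427] ctr 486.8 191.3 wh [ 5.1 29.6] ang 83.3
guide [   0  221   34  149 2512] ctr 507.3 -36.9 wh [ 16.9 100.6] ang 83.2
tool shift cm [-1.51  0.05  0.48] turn [ 0.02  0.05 -0.  ]
```

View pics/w3.png

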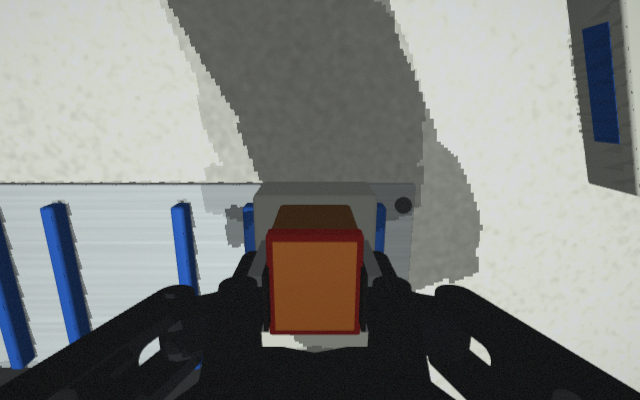

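Call:
arm_command --pt "1 0 0 0.3 0 0 0" --pt "1 0 0 0.3 0 0 0" --pt "1 -0.4 0.03 0 0 0 0" --pt "1 -0.4 0 0 0 0 0" --pt "1 -0.4 0 0 0 0 0" --pt "1 -0.3 0 0 0 0 0" --pt "1 -0.2 0 0 0 0 0" --pt "1 0 0 0 0 0 0"

```text
time: 6.52
ee_pos: [0.4977, 0.1531, 0.0528]
tcp_rot: [179.9, -0.2, 173.6]
wrist_force: [-19.5, 2.3, 17.7]
opening: 0.0331
```

Run:
```python
from h import *
o=st(); c=snap('wrist'); redtop(c,z=.084)
goto(.4983,.1531,.053,173.6,o)
```

```text
t 6.53 tcp [0.4977 0.1531 0.0528] rot [179.95  -0.2  173.63] F [-19.5   2.3  17.7] T [ 0.07  3.43 -0.21] open 0.0331 q [ 17.   2. -13.  75.   0.  23.]
red [ 266  228   98  106 3120] [308.9 274.4] ctr 493.2 153.3 wh [34.4 42.2] ang 83.6
tool shift cm [-0.06  0.   -0.02] turn [ 0.05 -0.2   0.03]
```

Call:
arm_command --pt "-1 0 0 0 0 0 0" --pt "-1 0 0 0 0 0 0" --pt "-1 0 0 0 0 0 0" --pt "-1 0 0 -3 0 0 0" --pt "-1 0 0 -5 0 0 0" --pt "-1 1 0 -5 0 0 0" --pt "0.3 2 0 -5 0 0 0" --pt "0.3 2 0 -3 0 0 0" --pt "0.3 0 0 0 0 0 0"

```text
time: 7.7
ee_pos: [0.4504, 0.1585, 0.2641]
tcp_rot: [179.9, 0.3, 173.6]
wrist_force: [1.1, 0.3, -0.3]
opening: 0.0326
```

```bash
cat >> h.py <<'E'
YAW=-6.4; UX=np.array([np.cos(np.radians(YAW)),np.sin(np.radians(YAW)),0]); UY=np.array([-UX[1],UX[0],0])
BAY=dict(a=np.array([.5850,.1434,0]),b=np.array([.5727,.0293,0]),c=np.array([.5602,-.0850,0]))
YEL=dict(lo=(20,120,80),hi=(35,255,255))
def tobay(p,b): d=np.asarray(p)-BAY[b]; return (np.array([d@UX,d@UY,d[2]])*1000).round(1)
def onbay(c,u,v,b):
    o,d=ray(c,u,v); t=((BAY[b]-o)@UY)/(d@UY); return o+t*d
def onplane(c,u,v,b,xb):
    o,d=ray(c,u,v); t=((BAY[b]-o)@UX+xb)/(d@UX); return o+t*d
E
python3 - <<'E'
from h import *
o=st(); c=snap('wrist','w4.png'); redtop(c,z=.084); print('in bay',tobay(o['ee_pos'],'a'))
s=snap('scene','s4.png')
for n,k in(('w',c),('s',s)):
    for i,b,ce in blobs(k,amin=8,**YEL)[2]: print(n,b,ce.round(1))
im=s['color'][150:290,270:520,::-1]; cv2.imwrite('pics/s4c.png',cv2.resize(im,None,fx=3.2,fy=3.2,interpolation=cv2.INTER_CUBIC))
E
```

```text
t 7.7 tcp [0.4504 0.1585 0.2641] rot [179.88   0.25 173.62] F [ 1.1  0.3 -0.3] T [-0.05  0.05  0.02] open 0.0326 q [19. -4.  4. 98. -0. 26.]
red [468  60  45  54 583] [489.6  87.7] ctr 383.0 327.0 wh [39.7 34.7] ang 11.6
red [ 297  203   34   39 1201] [313.  222.3] ctr 493.8 152.8 wh [33.6 40.4] ang 83.6
in bay [-135.5    0.   264.1]
s [154 171  43  16 325] [177.2 179.8]
s [416 202   5   3  12] [417.6 203.1]
s [366 207   6   3  14] [368.2 208.1]
s [317 211   5   3  15] [319. 212.]
```

View pics/w4.png

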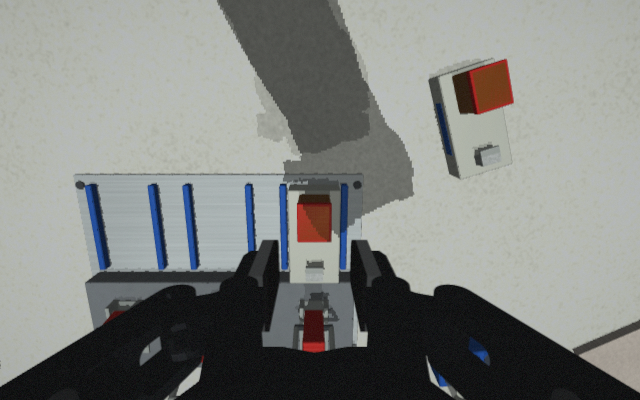

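Run:
```python
from h import *
s=bot.camera('scene')
m,l,B=blobs(s,amin=8,**YEL)
for i,b,ce in B:
    if b[0]<250: continue
    k='a' if ce[0]>400 else 'b' if ce[0]>345 else 'c'
    o,d=ray(s,*ce); ts=np.linspace(.5,1.3,4000); P=o+ts[:,None]*d
    X=(P-BAY[k])@UX*1000; Y=(P-BAY[k])@UY*1000; Z=P[:,2]*1000
    r=np.hypot(X-34.4,Z-70); j=np.where(np.diff(np.sign(r-93)))[0]
    for q in j: print(k,ce.round(1),'X',X[q].round(1),'Y',Y[q].round(1),'Z',Z[q].round(1),'ang',np.degrees(np.arctan2(Z[q]-70,34.4-X[q])).round(1))
    print(' min r',r.min().round(1))
```

```text
a [417.6 203.1] X 51.8 Y 1.7 Z 161.4 ang 100.8
a [417.6 203.1] X -57.3 Y 37.7 Z 55.7 ang -8.9
 min r 53.6
b [368.5 208. ] X 65.2 Y -0.1 Z 157.9 ang 109.3
b [368.5 208. ] X -53.5 Y 19.0 Z 39.9 ang -18.9
 min r 40.6
c [319. 212.] X 75.0 Y -1.3 Z 153.9 ang 115.9
c [319. 212.] X -48.5 Y -3.0 Z 28.3 ang -26.7
 min r 29.9
```

View pics/s4c.png

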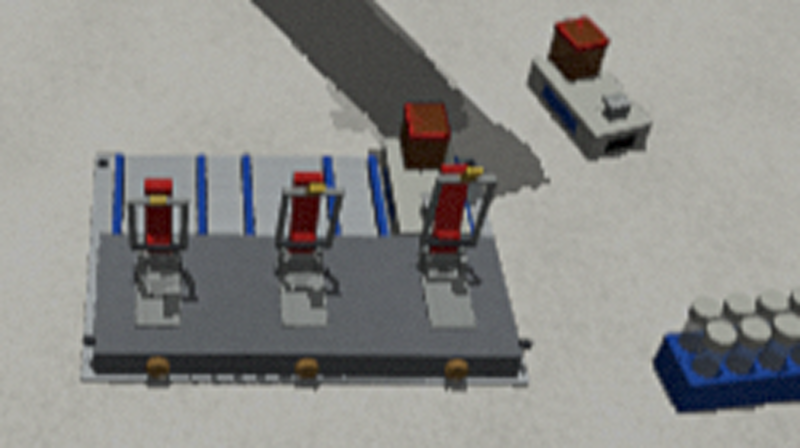

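Run:
```python
from h import *
s=bot.camera('scene')
h=cv2.cvtColor(s['color'],cv2.COLOR_RGB2HSV)
m,l,B=blobs(s,amin=20,**RED)
for i,b,ce in B: print(b,ce.round(1))
for k in 'abc':
    for L in(1.95,1.75,1.57):
        p=BAY[k]+UX*(.035+.085*np.cos(L))+np.array([0,0,.048+.085*np.sin(L)])
        print(k,L,'tip',np.round(proj(s,p),1))
    p=BAY[k]+UX*.035+[0,0,.048]; print(' hinge',np.round(proj(s,p),1))
```

```text
[599  91  29  14 291] [613.2  97.4]
[444 156  16  10  64] [451.2 160.4]
[153 161  17   9  75] [160.2 165.5]
[396 182  15  11  71] [401.9 188.1]
[224 196  17  12 124] [232.1 201.7]
[362 204   9   3  27] [366. 205.]
[315 206   9   4  33] [319.1 207.5]
[406 208  10  17 133] [410.2 215.9]
[188 222  17  13 162] [196.  227.8]
[316 223   7   4  25] [318.9 224.6]
[361 222   8   4  30] [364.3 223.5]
a 1.95 tip [411.4 199.5]
a 1.75 tip [412.7 202.7]
a 1.57 tip [413.8 206.7]
 hinge [408.5 230. ]
b 1.95 tip [365.6 199.4]
b 1.75 tip [366.2 202.6]
b 1.57 tip [366.7 206.5]
 hinge [364.1 229.8]
c 1.95 tip [319.9 199.2]
c 1.75 tip [319.8 202.4]
c 1.57 tip [319.7 206.3]
 hinge [319.8 229.6]
```

Call:
arm_command --pt "1 -4 0 0 0 0 0" --pt "1 -5 0 0 0 0 0" --pt "1 -5 0 0 0 0 0" --pt "1 -5 0 0 0 0 0" --pt "1 -5 0 1 0 0 0" --pt "1 0 0 4 0 0 0" --pt "1 0 0 4 0 0 0" --pt "1 0 0 3.4 0 0 0" --pt "1 0 0 0 0 0 0"

```text
time: 9.02
ee_pos: [0.6869, 0.1307, 0.1324]
tcp_rot: [-179.9, -0.4, 173.6]
wrist_force: [-1.0, -0.4, 0.4]
opening: -0.0
```

Run:
```python
from h import *
o=st(); print('in bay',tobay(o['ee_pos'],'a')); snap('wrist','w5.png')
```

```text
t 9.03 tcp [0.6869 0.1307 0.1324] rot [-179.86   -0.43  173.57] F [-1.  -0.4  0.4] T [-0.02  0.03 -0.02] open -0.0 q [11. 26. 24. 89. -0. 17.]
in bay [102.7  -1.2 132.4]
```

View pics/w5.png

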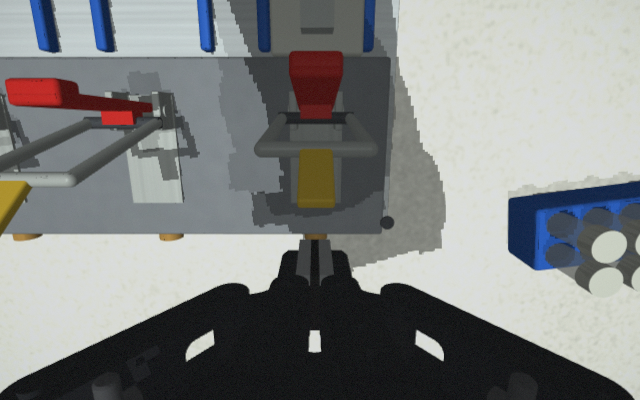

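Run:
```python
from h import *
c=bot.camera('wrist')
def solve(u,v,b,cen,r):
    o,d=ray(c,u,v); t=np.linspace(.02,.4,8000); P=o+t[:,None]*d; D=P-BAY[b]
    X=D@UX*1000;Z=P[:,2]*1000;Y=D@UY*1000
    e=np.hypot(X-cen[0],Z-cen[1])-r
    return [(X[q].round(1),Y[q].round(1),Z[q].round(1),np.degrees(np.arctan2(Z[q]-cen[1],X[q]-cen[0])).round(1)) for q in np.where(np.diff(np.sign(e)))[0]]
print('lever a tip(end face bottom edge u316,v78)',solve(316,78,'a',(35,48),85),solve(316,53,'a',(35,48),85))
for L in (1.6,1.75,1.95):
    pv=(35+22*np.cos(L-.35),48+22*np.sin(L-.35)); print(L,np.round(pv,1),'bar a',solve(316,149,'a',pv,81),'bar b',solve(42,180,'b',pv,81))
print('lever b',solve(75,93,'b',(35,48),85))
```

```text
lever a tip(end face bottom edge u316,v78) [(np.float64(25.4), np.float64(-0.5), np.float64(132.5), np.float64(96.5)), (np.float64(9.9), np.float64(0.0), np.float64(-33.2), np.float64(-107.2))] [(np.float64(15.7), np.float64(-0.5), np.float64(130.8), np.float64(103.1)), (np.float64(-8.9), np.float64(-0.0), np.float64(-24.7), np.float64(-121.1))]
1.6 [41.9 68.9] bar a [(np.float64(52.4), np.float64(-0.5), np.float64(149.2), np.float64(82.6)), (np.float64(68.7), np.float64(-0.1), np.float64(-7.5), np.float64(-70.7))] bar b [(np.float64(64.3), np.float64(5.6), np.float64(146.8), np.float64(74.0)), (np.float64(92.0), np.float64(-111.2), np.float64(5.3), np.float64(-51.8))]
1.75 [38.7 69.7] bar a [(np.float64(52.4), np.float64(-0.5), np.float64(149.5), np.float64(80.3)), (np.float64(68.5), np.float64(-0.1), np.float64(-5.6), np.float64(-68.4))] bar b [(np.float64(64.3), np.float64(5.4), np.float64(146.5), np.float64(71.6)), (np.float64(91.5), np.float64(-108.8), np.float64(8.2), np.float64(-49.4))]
1.95 [34.4 70. ] bar a [(np.float64(52.4), np.float64(-0.5), np.float64(149.0), np.float64(77.1)), (np.float64(68.3), np.float64(-0.1), np.float64(-3.6), np.float64(-65.2))] bar b [(np.float64(64.6), np.float64(4.2), np.float64(145.1), np.float64(68.1)), (np.float64(90.7), np.float64(-105.7), np.float64(11.9), np.float64(-45.9))]
lever b [(np.float64(30.6), np.float64(15.2), np.float64(132.9), np.float64(92.9)), (np.float64(21.5), np.float64(-99.5), np.float64(-35.9), np.float64(-99.2))]
```

Call:
arm_command --pt "1 0 0.1 -1.0 0 0 0" --pt "1 2.2 0 0 0 0 0" --pt "1 2.2 0 0 0 0 0" --pt "1 2.2 0 0 0 0 0" --pt "1 2.2 0 0 0 0 0" --pt "1 2.2 0 0 0 0 0" --pt "1 2.2 0 0 0 0 0" --pt "1 0 0 0 0 0 0" --pt "1 0 0 -2 0 0 0" --pt "1 0 0 0 0 0 0"

```text
time: 10.38
ee_pos: [0.5593, 0.1474, 0.1698]
tcp_rot: [179.9, 0.2, 173.6]
wrist_force: [0.2, -1.1, 0.6]
opening: -0.0
```

Run:
```python
from h import *
o=st(); print('in bay',tobay(o['ee_pos'],'a')); snap('wrist','w6.png'); s=snap('scene')
im=s['color'][150:290,270:520,::-1]; a=cv2.resize(im,None,fx=2.5,fy=2.5,interpolation=cv2.INTER_CUBIC)
w=cv2.resize(cv2.imread('pics/w6.png')[100:330,180:],None,fx=1,fy=1)
cv=np.zeros((a.shape[0]+w.shape[0],640,3),'u1'); cv[:a.shape[0],:a.shape[1]]=a[:,:640]; cv[a.shape[0]:,:w.shape[1]]=w; cv2.imwrite('pics/m6.png',cv)
```

```text
t 10.38 tcp [0.5593 0.1474 0.1698] rot [179.91   0.23 173.59] F [ 0.2 -1.1  0.6] T [-0.03 -0.03  0.01] open -0.0 q [15.  8.  6. 88. -0. 21.]
in bay [-26.    1.1 169.8]
```

View pics/m6.png

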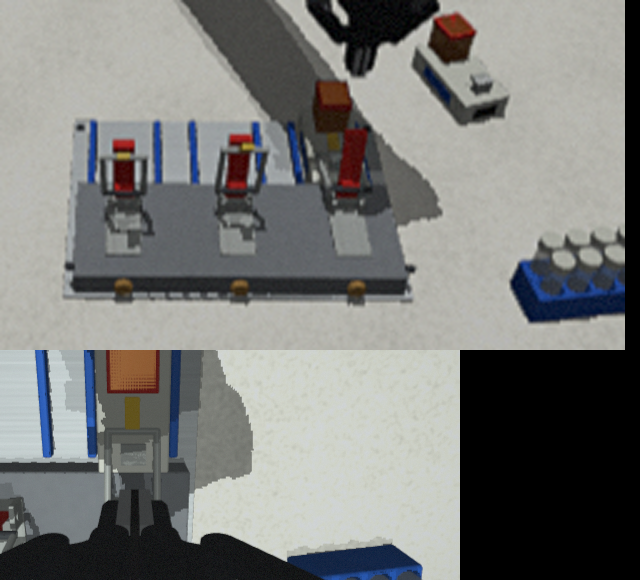

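Call:
arm_command --pt "1 0 -0.1 2.8 0 0 0" --pt "1 0 0 2.9 0 0 0" --pt "1 -2 0 0 0 0 0" --pt "1 -2.5 0 0 0 0 0" --pt "1 -1.7 0 0.2 0 0 0" --pt "1 -1.6 0 0.5 0 0 0" --pt "1 -1.4 0 0.9 0 0 0" --pt "1 0 0 0 0 0 0"

```text
time: 11.48
ee_pos: [0.649, 0.1355, 0.0924]
tcp_rot: [-180.0, -0.1, 173.6]
wrist_force: [-0.9, 0.2, -0.9]
opening: -0.0001
```

Run:
```python
from h import *
o=st(); print('in bay',tobay(o['ee_pos'],'a'))
```

```text
t 11.47 tcp [0.649  0.1355 0.0924] rot [-1.7996e+02 -1.2000e-01  1.7357e+02] F [-0.9  0.2 -0.9] T [-0.01  0.02 -0.04] open -0.0001 q [12. 20. 13. 83. -0. 18.]
in bay [64.5 -0.7 92.4]
```

Call:
arm_command --pt "1 -1.2 0 1.0 0 0 0" --pt "1 -1.2 0 1.2 0 0 0" --pt "1 -0.6 0 0.9 0 0 0" --pt "1 0 0 0.6 0 0 0" --pt "1 0 0 0.4 0 0 0" --pt "1 0 0 0 0 0 0"

```text
time: 12.22
ee_pos: [0.6787, 0.1326, 0.0536]
tcp_rot: [180.0, 0.0, 173.6]
wrist_force: [-1.3, -0.5, 1.1]
opening: -0.0003
```

Run:
```python
from h import *
o=st(); print('in bay',tobay(o['ee_pos'],'a'))
```

```text
t 12.22 tcp [0.6787 0.1326 0.0536] rot [1.7999e+02 3.0000e-02 1.7360e+02] F [-1.3 -0.5  1.1] T [-0.05 -0.02 -0.03] open -0.0003 q [11. 25. 14. 79. -0. 17.]
in bay [94.3 -0.3 53.6]
```

Call:
arm_command --pt "1 0 0 0.3 0 0 0" --pt "1 0 0 0.3 0 0 0" --pt "1 0 0 0 0 0 0"

```text
time: 12.6
ee_pos: [0.679, 0.1327, 0.0525]
tcp_rot: [179.9, 0.2, 173.6]
wrist_force: [-13.0, -2.4, 28.9]
opening: 0.0002
```

Run:
```python
from h import *
o=st(); print('in bay',tobay(o['ee_pos'],'a')); snap('wrist','w7.png'); s=snap('scene')
im=s['color'][170:290,290:490,::-1]; a=cv2.resize(im,None,fx=3.2,fy=3.2,interpolation=cv2.INTER_CUBIC)[:,:640]
w=cv2.imread('pics/w7.png')[:200]
cv2.imwrite('pics/m7.png',np.vstack([a,w]))
```

```text
t 12.6 tcp [0.679  0.1327 0.0525] rot [179.93   0.23 173.6 ] F [-13.   -2.4  28.9] T [-0.43  2.61 -0.  ] open 0.0002 q [11. 24. 14. 79.  0. 17.]
in bay [94.6 -0.2 52.5]
```

View pics/m7.png

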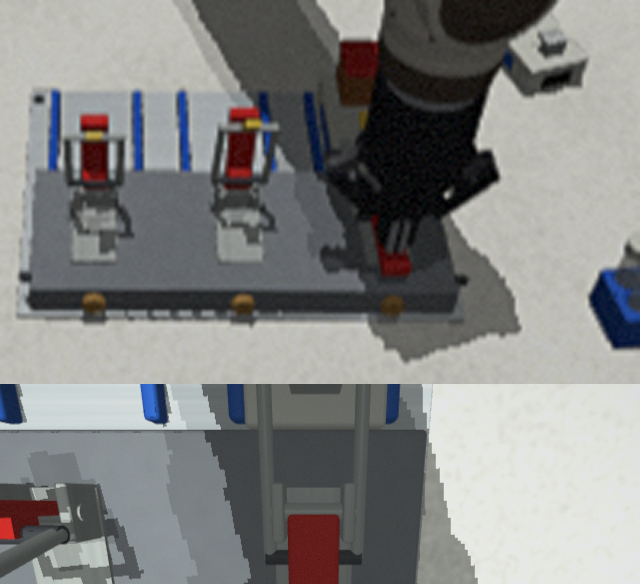

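Call:
arm_command --pt "1 0 0 -2 0 0 0" --pt "1 0 0 -5 0 0 0" --pt "1 0 0 -6 0 0 0" --pt "1 4 0 -5 0 0 0" --pt "1 5 0 -2 0 0 0" --pt "1 4 0 0 0 0 0" --pt "1 0 0 0 0 0 0"

```text
time: 13.58
ee_pos: [0.5485, 0.1473, 0.2479]
tcp_rot: [179.9, 0.1, 173.7]
wrist_force: [0.2, 0.3, -0.2]
opening: -0.0002
```

```bash
cat >> h.py <<'E'
def checkbay(c,k):
    for i,b,ce in blobs(c,amin=15,**YEL)[2]: print('yellow',b,ce.round(0),'bay@z52',tobay(onz(c,*ce,.052),k))
    for i,b,ce in blobs(c,amin=40,**RED)[2]: print('red',b,ce.round(0),'bay@z53',tobay(onz(c,*ce,.053),k),'z84',tobay(onz(c,*ce,.084),k))
E
python3 - <<'E'
from h import *
o=st(); print('in bay',tobay(o['ee_pos'],'a')); c=snap('wrist','w8.png'); checkbay(c,'a'); redtop(c,z=.084)
E
```

```text
t 13.57 tcp [0.5485 0.1473 0.2479] rot [1.7995e+02 1.1000e-01 1.7367e+02] F [ 0.2  0.3 -0.2] T [ 0.02 -0.07  0.  ] open -0.0002 q [15.  8. 15. 97.  0. 21.]
in bay [-3.670e+01 -2.000e-01  2.479e+02]
yellow [308 166  12  20 225] [314. 175.] bay@z52 [-38.4  -1.1  52. ]
yellow [ 15 328  29  34 507] [ 29. 345.] bay@z52 [ 163.  -334.9   52. ]
red [ 295  101   40   46 1580] [314. 125.] bay@z53 [-88.6  -1.1  53. ] z84 [-89.8  -1.1  84. ]
red [ 63 240  46  22 238] [ 89. 247.] bay@z53 [  39.3 -242.2   53. ] z84 [  26.3 -220.    84. ]
red [165 262  26  17 347] [178. 271.] bay@z53 [  67.6 -150.4   53. ] z84 [  52.  -136.6   84. ]
red [ 30 269  31  20 421] [ 45. 279.] bay@z53 [  78.2 -298.3   53. ] z84 [  61.6 -270.9   84. ]
red [ 295  101   40   46 1580] [313.8 124.8] ctr 494.9 153.2 wh [34.4 38.9] ang 83.6
red [165 262  26  17 347] [177.6 270.7] ctr 621.0 1.8 wh [25.3 17.6] ang 79.9
red [ 30 269  31  20 421] [ 44.7 279.5] ctr 616.2 -131.2 wh [19.4 34.7] ang 2.9
```

Call:
arm_command --pt "-1 4 3.3 0 0 0 0" --pt "-1 5 4.2 0 0 0 0" --pt "-1 5 4.2 0 0 0 0" --pt "-1 5.2 4.3 1 0 0 0" --pt "-1 0 0 1.5 0 0 -9" --pt "-1 0 0 1.5 0 0 -9" --pt "-1 0 0 0 0 0 0"

```text
time: 14.5
ee_pos: [0.3855, 0.3193, 0.2058]
tcp_rot: [-179.9, -0.1, -168.5]
wrist_force: [-0.3, -0.9, 0.7]
opening: 0.0854
```

Run:
```python
from h import *
o=st(); c=snap('wrist','w9.png'); redtop(c)
```

```text
t 14.5 tcp [0.3855 0.3193 0.2058] rot [-1.7994e+02 -1.1000e-01 -1.6846e+02] F [-0.3 -0.9  0.7] T [-0.02 -0.04  0.01] open 0.0854 q [40. -2. -0. 92. -0. 28.]
red [  79  252   47   51 1060] [102.8 274.4] ctr 497.8 150.3 wh [35.3 41.8] ang 83.4
```

View pics/w9.png

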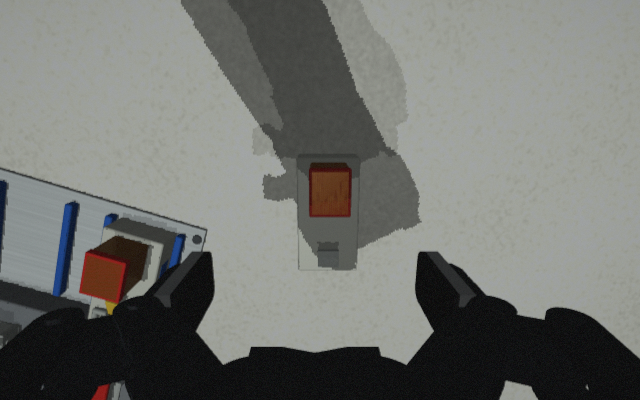

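```bash
sed -i 's/^RED=.*/RED=dict(lo=(0,130,95),hi=(17,255,255),hue2=((172,130,70),(180,255,255)))/' h.py
python3 - <<'E'
from h import *
o=st(); c=snap('wrist'); redtop(c)
h=cv2.cvtColor(c['color'],cv2.COLOR_RGB2HSV); print(h[190,330],h[213,330],h[167,330])
goto(.3836,.3298,.042,191.6,o)
E
```

```text
t 14.55 tcp [0.3857 0.3193 0.2067] rot [-1.7997e+02 -5.0000e-02 -1.6862e+02] F [-0.4  0.1 -0.3] T [ 0.01 -0.01  0.02] open 0.0858 q [40. -2.  0. 92. -0. 28.]
red [313 199  35  15 373] [331.8 207.2] ctr 394.2 333.9 wh [12.1 28.5] ang 11.4
red [  80  252   47   51 1656] [103.  276.9] ctr 498.1 150.3 wh [35.4 42.3] ang 83.2
[  3 178  73] [  8 188  95] [  5 168  53]
tool shift cm [-1.000e-02  1.080e+00  1.647e+01] turn [-0.03 -0.05 -0.22]
```

```bash
sed -i 's/^RED=.*/RED=dict(lo=(0,130,62),hi=(17,255,255),hue2=((172,130,62),(180,255,255)))/' h.py
python3 - <<'E'
from h import *
o=st(); c=snap('wrist'); redtop(c); print(onz(c,330.5,192,.078))
E
```

```text
t 14.6 tcp [0.3859 0.3193 0.2072] rot [-180.     -0.   -168.64] F [ 0.5 -0.5 -0.5] T [ 0.01  0.03 -0.06] open 0.0853 q [40. -2.  0. 92. -0. 28.]
red [ 309  168   42   47 1915] [329.5 191.2] ctr 382.3 331.1 wh [39.1 34.4] ang 11.3
red [  81  251   46   52 1720] [103.5 276.2] ctr 498.0 150.4 wh [35.5 42.7] ang 83.3
[0.38270306 0.33186799 0.078     ]
```

Call:
arm_command --pt "-1 0.1 1.2 3 0 0 0" --pt "-1 0 0 4 0 0 0" --pt "-1 0 0 4 0 0 0" --pt "-1 0 0 3 0 0 0" --pt "-1 0 0 2 0 0 0" --pt "-1 0 0 0 0 0 0" --pt "1 0 0 0 0 0 0" --pt "1 0 0 0 0 0 0" --pt "1 0 0 0 0 0 0" --pt "1 0 0 0 0 0 0"

```text
time: 15.9
ee_pos: [0.3823, 0.3312, 0.0479]
tcp_rot: [180.0, 0.1, -168.4]
wrist_force: [0.2, 0.7, 5.6]
opening: 0.0333
```

Run:
```python
from h import *
o=st()
p=BAY['b']-UX*(.092+.08); goto(p[0],p[1],.20,173.6,o)
```

```text
t 15.9 tcp [0.3823 0.3312 0.0479] rot [ 1.7995e+02  8.0000e-02 -1.6841e+02] F [0.2 0.7 5.6] T [-0.16  0.09 -0.05] open 0.0333 q [ 41.  -1. -16.  75.  -0.  29.]
tool shift cm [  3.75 -28.07 -15.23] turn [ 0.06  0.08 17.99]
```

Call:
arm_command --pt "1 0 0 -3 0 0 0" --pt "1 0 0 -5 0 0 6" --pt "1 0 0 -4 0 0 6" --pt "1 0 0 0 0 0 6" --pt "1 -1 -4.7 0 0 0 0" --pt "1 -1 -5 0 0 0 0" --pt "1 -1 -5 0 0 0 0" --pt "1 -1 -5 0 0 0 0" --pt "1 -1 -5 0 0 0 0" --pt "1 0 -3 0 0 0 0"

```text
time: 17.15
ee_pos: [0.4004, 0.0479, 0.1665]
tcp_rot: [-180.0, -0.0, 173.5]
wrist_force: [0.1, 0.2, -2.6]
opening: 0.0326
```

Call:
arm_command --pt "1 0 0 0 0 0 0" --pt "1 0 0 0 0 0 0"

```text
time: 17.4
ee_pos: [0.4006, 0.0501, 0.1667]
tcp_rot: [180.0, -0.0, 173.6]
wrist_force: [-1.0, -0.6, -4.0]
opening: 0.0328
```

Run:
```python
from h import *
o=st(); c=snap('wrist'); print(tobay(o['ee_pos'],'b')); redtop(c,z=o['ee_pos'][2]+.030)
```

```text
t 17.4 tcp [0.4006 0.0501 0.1667] rot [ 1.7999e+02 -2.0000e-02  1.7357e+02] F [-1.  -0.6 -4. ] T [-0.03  0.1  -0.03] open 0.0328 q [  7. -16. -16.  90.   0.  14.]
[-173.3    1.5  166.7]
red [ 267  237   96  103 9298] [314.4 287.2] ctr 399.6 49.9 wh [34.4 42.1] ang 83.5
```

Call:
arm_command --pt "1 -2.2 -0.15 0 0 0 0" --pt "1 -2.2 0 1 0 0 0" --pt "1 -2.2 0 3 0 0 0" --pt "1 0 0 3 0 0 0" --pt "1 0 0 2 0 0 0" --pt "1 0 0 0.8 0 0 0" --pt "1 0 0 0.6 0 0 0" --pt "1 0 0 0 0 0 0"

```text
time: 18.45
ee_pos: [0.4663, 0.0413, 0.0632]
tcp_rot: [180.0, 0.0, 173.6]
wrist_force: [-0.6, 0.2, -2.6]
opening: 0.0332
```

Run:
```python
from h import *
o=st(); c=snap('wrist'); print(tobay(o['ee_pos'],'b')); redtop(c,z=o['ee_pos'][2]+.030);guides(c,amin=200)
```

```text
t 18.45 tcp [0.4663 0.0413 0.0632] rot [1.8000e+02 2.0000e-02 1.7362e+02] F [-0.6  0.2 -2.6] T [ 0.01  0.02 -0.02] open 0.0332 q [  5.  -6. -20.  77.  -0.  11.]
[-1.071e+02  1.000e-01  6.320e+01]
red [ 267  227   96  113 9509] [314.4 286.2] ctr 463.4 41.3 wh [34.5 45.8] ang 83.6
red [ 514  237  126  121 8953] [586.2 304.6] ctr 482.3 143.5 wh [52.8 39.8] ang 52.3
guide [  47  207   48  135 3006] ctr 483.0 -110.2 wh [14.5 90.3] ang 83.6
guide [ 174  207   26   89 1405] ctr 474.4 -37.1 wh [10.6 57. ] ang 83.7
guide [244 207  12  47 428] ctr 464.7 2.4 wh [ 6.  28.7] ang 84.1
guide [ 426  207   26   89 1467] ctr 491.3 113.2 wh [10.8 56.9] ang 83.5
guide [374 208   8  43 248] ctr 472.5 77.9 wh [ 3.6 26.2] ang 83.7
guide [450 257  15  30 296] ctr 505.2 124.5 wh [ 7.9 19.4] ang 83.8
```

Call:
arm_command --pt "1 0 -0.1 0.5 0 0 0" --pt "1 0 0 0.5 0 0 0" --pt "1 -0.4 0 0 0 0 0" --pt "1 -0.4 0 0 0 0 0" --pt "1 -0.4 0 0 0 0 0" --pt "1 -0.3 0 0 0 0 0" --pt "1 -0.2 0 0 0 0 0" --pt "1 0 0 0 0 0 0"

```text
time: 19.5
ee_pos: [0.4813, 0.0383, 0.0539]
tcp_rot: [180.0, -0.2, 173.6]
wrist_force: [-15.0, 2.8, 13.6]
opening: 0.0331
```

Run:
```python
from h import *
o=st(); print(tobay(o['ee_pos'],'b'))
```

```text
t 19.5 tcp [0.4813 0.0383 0.0539] rot [ 1.7999e+02 -1.6000e-01  1.7359e+02] F [-15.    2.8  13.6] T [ 0.06  2.68 -0.2 ] open 0.0331 q [  5.  -4. -18.  76.   0.  11.]
[-91.8  -1.2  53.9]
```

Call:
arm_command --pt "-1 0 0 0 0 0 0" --pt "-1 0 0 0 0 0 0" --pt "-1 0 0 0 0 0 0" --pt "-1 0 0 -3 0 0 0" --pt "-1 0 0 -5 0 0 0" --pt "-1 0 0.1 -6 0 0 0" --pt "1 0 0 -6 0 0 0" --pt "1 -5 0 0 0 0 0" --pt "1 -5 0 0 0 0 0" --pt "1 -5 0 0 0 0 0"

```text
time: 20.75
ee_pos: [0.6338, 0.0222, 0.253]
tcp_rot: [180.0, 0.1, 173.6]
wrist_force: [0.8, -0.7, 0.3]
opening: 0.0121
```

Call:
arm_command --pt "1 -5.7 0 0 0 0 0" --pt "1 0 0 4 0 0 0" --pt "1 0 0 4 0 0 0" --pt "1 0 0 3 0 0 0" --pt "1 0 0 0 0 0 0"

```text
time: 21.38
ee_pos: [0.6875, 0.016, 0.14]
tcp_rot: [-180.0, -0.3, 173.6]
wrist_force: [-0.1, -1.3, 0.4]
opening: -0.0001
```

```bash
cat >> h.py <<'E'
def solve(c,u,v,b,cen,r):
    o,d=ray(c,u,v); t=np.linspace(.02,.4,8000); P=o+t[:,None]*d; D=P-BAY[b]
    X=D@UX*1000;Z=P[:,2]*1000;Y=D@UY*1000
    e=np.hypot(X-cen[0],Z-cen[1])-r
    return [tuple(float(round(w,1)) for w in (X[q],Y[q],Z[q],np.degrees(np.arctan2(Z[q]-cen[1],X[q]-cen[0])))) for q in np.where(np.diff(np.sign(e)))[0] if Z[q]>30]
E
python3 - <<'E'
from h import *
o=st(); print('in bay',tobay(o['ee_pos'],'b')); c=snap('wrist','w10.png')
for i,b,ce in blobs(c,amin=100,**YEL)[2]: print('yel',b,ce.round(0),solve(c,*ce,'b',(39,69.5),93))
for i,b,ce in blobs(c,amin=100,**RED)[2]:
    print('red',b,ce.round(0))
    if abs(ce[0]-315)<50: print(' levertip',solve(c,ce[0],b[1],'b',(35,48),85),solve(c,ce[0],b[1],'b',(35,48),85.1))
E
```

```text
t 21.38 tcp [0.6875 0.016  0.14  ] rot [-179.96   -0.28  173.59] F [-0.1 -1.3  0.4] T [ 0.02 -0.01 -0.06] open -0.0001 q [ 1. 24. 23. 89. -0.  8.]
in bay [115.6  -0.4 140. ]
yel [ 296  143   35   58 1845] [313. 173.] [(73.1, -1.3, 156.1, 68.5)]
yel [   0  164   46   59 1780] [ 18. 190.] [(80.6, -117.9, 152.7, 63.4)]
red [ 288   46   52   55 2375] [313.  70.]
 levertip [(24.5, -1.2, 132.4, 97.1)] [(24.5, -1.2, 132.5, 97.1)]
red [  15   71  138   36 2900] [79. 87.]
red [ 459   91   47  126 4209] [481. 153.]
```

Call:
arm_command --pt "1 2.5 0.05 -0.2 0 0 0" --pt "1 2.4 0 0 0 0 0" --pt "1 2.4 0 0 0 0 0" --pt "1 2.4 0 0 0 0 0" --pt "1 2.4 0 0 0 0 0" --pt "1 2.4 0 0 0 0 0" --pt "1 0 0 0 0 0 0" --pt "1 0 0 -2.5 0 0 0" --pt "1 0 0 0 0 0 0"

```text
time: 22.55
ee_pos: [0.5466, 0.0328, 0.173]
tcp_rot: [180.0, 0.3, 173.6]
wrist_force: [0.0, 0.4, 0.3]
opening: 0.0003
```

Run:
```python
from h import *
o=st(); print('in bay',tobay(o['ee_pos'],'b')); c=snap('wrist','w11.png'); checkbay(c,'b')
```

```text
t 22.55 tcp [0.5466 0.0328 0.173 ] rot [179.95   0.29 173.59] F [0.  0.4 0.3] T [ 0.04 -0.02 -0.04] open 0.0003 q [ 3.  4.  2. 88. -0. 10.]
in bay [-26.4   0.5 173. ]
yellow [306 150  14  31 434] [312. 165.] bay@z52 [-50.   -1.3  52. ]
yellow [445 167  24  25 398] [456. 179.] bay@z52 [-38.8 113.1  52. ]
red [ 286   79   53   63 3201] [312. 110.] bay@z53 [-91.6  -1.3  53. ] z84 [-91.7  -1.1  84. ]
red [ 440   79   77   63 3646] [483. 111.] bay@z53 [-91.2 126.5  53. ] z84 [-91.4 111.6  84. ]
red [ 111  260   79   74 2226] [152. 295.] bay@z53 [  64.2 -141.4   53. ] z84 [  45.7 -124.6   84. ]
red [430 266  30  40 893] [445. 283.] bay@z53 [ 52.8 113.   53. ] z84 [35.7 99.7 84. ]
red [425 336  19  18 206] [433. 346.] bay@z53 [115.8 108.3  53. ] z84 [91.2 95.5 84. ]
```

Call:
arm_command --pt "1 0 -0.05 3.0 0 0 0" --pt "1 0 0 3.0 0 0 0" --pt "1 -2 0 0 0 0 0" --pt "1 -2.5 0 0 0 0 0" --pt "1 -1.7 0 0.2 0 0 0" --pt "1 -1.6 0 0.5 0 0 0" --pt "1 -1.4 0 0.9 0 0 0" --pt "1 -1.2 0 1.0 0 0 0" --pt "1 -1.2 0 1.2 0 0 0" --pt "1 -0.6 0 0.9 0 0 0"

```text
time: 23.85
ee_pos: [0.6664, 0.0185, 0.0615]
tcp_rot: [-180.0, -0.0, 173.6]
wrist_force: [0.1, -0.3, -0.4]
opening: -0.0002
```

Call:
arm_command --pt "1 0 0 0.6 0 0 0" --pt "1 0 0 0.4 0 0 0" --pt "1 0 0 0.3 0 0 0" --pt "1 0 0 0.3 0 0 0" --pt "1 0 0 0 0 0 0"

```text
time: 24.48
ee_pos: [0.6661, 0.0187, 0.0525]
tcp_rot: [180.0, 0.3, 173.6]
wrist_force: [-13.8, -0.0, 30.8]
opening: -0.0001
```

Run:
```python
from h import *
o=st(); print('in bay',tobay(o['ee_pos'],'b'))
```

```text
t 24.48 tcp [0.6661 0.0187 0.0525] rot [179.97   0.25 173.6 ] F [-13.8  -0.   30.8] T [-0.17  2.99 -0.07] open -0.0001 q [ 2. 21.  9. 78. -0.  8.]
in bay [94.  -0.2 52.5]
```

Call:
arm_command --pt "1 0 0 -2 0 0 0" --pt "1 0 0 -5 0 0 0" --pt "1 0 0 -6 0 0 0" --pt "1 4 0 -5 0 0 0" --pt "1 5 0 -2 0 0 0" --pt "1 4 0 0 0 0 0" --pt "1 0 0 0 0 0 0"

```text
time: 25.35
ee_pos: [0.5357, 0.0333, 0.2477]
tcp_rot: [180.0, 0.1, 173.6]
wrist_force: [-0.1, -0.4, 0.0]
opening: -0.0001
```

Run:
```python
from h import *
o=st(); c=snap('wrist','w12.png'); checkbay(c,'b')
t=snap('top','t12.png')
for i,s,ce in blobs(t,**RED)[2]: print('top red',s,ce.round(1),onz(t,*ce,.078).round(3))
```

```text
t 25.35 tcp [0.5357 0.0333 0.2477] rot [1.7997e+02 1.5000e-01 1.7363e+02] F [-0.1 -0.4  0. ] T [-0.05 -0.02 -0.02] open -0.0001 q [ 4.  3. 10. 97.  0. 10.]
yellow [308 166  12  20 232] [313. 176.] bay@z52 [-38.6  -1.5  52. ]
yellow [418 166  17  20 241] [426. 175.] bay@z52 [-38.8 113.2  52. ]
red [ 294  101   40   46 1777] [313. 123.] bay@z53 [-90.4  -1.6  53. ] z84 [-91.6  -1.5  84. ]
red [ 421  100   45   47 1881] [443. 123.] bay@z53 [-90.4 124.5  53. ] z84 [-91.6 113.   84. ]
red [ 165  240   52   49 1220] [191. 265.] bay@z53 [  60.6 -135.3   53. ] z84 [  45.6 -122.9   84. ]
red [407 245  24  48 880] [418. 266.] bay@z53 [ 62.  112.8  53. ] z84 [ 46.8 102.4  84. ]
top red [412 135  15  15 169] [419.2 142.1] [ 0.69  -0.389  0.078]
top red [288 139   7  19  69] [291.1 146.3] [0.668 0.012 0.078]
top red [598 158  13  59 450] [602.7 180.2] [ 0.582 -0.958  0.078]
top red [320 165   8   5  30] [323.6 166.8] [ 0.605 -0.091  0.078]
top red [388 197  14  14 141] [394.1 203.3] [ 0.496 -0.312  0.078]
top red [   0  223   42   41 1102] [ 19.3 242.9] [0.348 0.846 0.078]
top red [457 256  16  13 149] [464.8 262.2] [ 0.32  -0.531  0.078]
top red [602 257  38  20 609] [619.7 268.2] [ 0.312 -1.004  0.078]
top red [528 287  11   9  68] [532.8 290.8] [ 0.238 -0.738  0.078]
```

Call:
arm_command --pt "-1 0.2 -4 0 0 0 0" --pt "-1 0.3 -6 0 0 0 0" --pt "-1 0.2 -6 0 0 0 0" --pt "-1 0.2 -6 0 0 0 0" --pt "-1 0.2 -6 0 0 0 0" --pt "-1 0.2 -6 0 0 0 0" --pt "-1 0 0 2 0 0 6" --pt "-1 0 0 2 0 0 5.6" --pt "-1 0 0 0 0 0 0"

```text
time: 26.58
ee_pos: [0.4866, -0.3037, 0.2037]
tcp_rot: [180.0, -0.2, 162.0]
wrist_force: [-0.2, 0.4, -0.4]
opening: 0.0856
```

Run:
```python
from h import *
o=st(); c=snap('wrist','w13.png'); redtop(c)
```

```text
t 26.57 tcp [ 0.4866 -0.3037  0.2037] rot [179.95  -0.19 162.  ] F [-0.2  0.4 -0.4] T [ 0.   -0.01  0.04] open 0.0856 q [-32.   8.  10.  93.  -0. -14.]
red [ 284  184   42   47 1913] [304.8 207.2] ctr 494.9 -315.2 wh [34.  39.5] ang 72.0
```

View pics/w13.png

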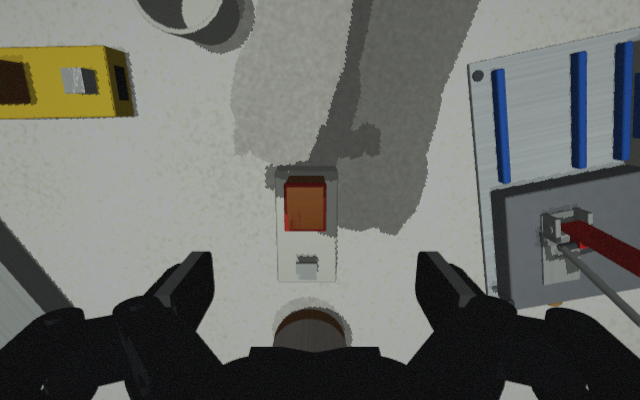

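Call:
arm_command --pt "-1 -1.1 -0.8 3 0 0 0" --pt "-1 0 0 4 0 0 0" --pt "-1 0 0 4 0 0 0" --pt "-1 0 0 3 0 0 0" --pt "-1 0 0 1.8 0 0 0" --pt "-1 0 0 0 0 0 0" --pt "1 0 0 0 0 0 0" --pt "1 0 0 0 0 0 0" --pt "1 0 0 0 0 0 0" --pt "1 0 0 0 0 0 0"

```text
time: 27.88
ee_pos: [0.4952, -0.3149, 0.0489]
tcp_rot: [-180.0, 0.1, 162.0]
wrist_force: [-0.6, -1.7, 6.5]
opening: 0.0333
```

Run:
```python
from h import *
o=st()
p=BAY['c']-UX*(.092+.08); goto(p[0],p[1],.12,173.6,o)
```

```text
t 27.88 tcp [ 0.4952 -0.3149  0.0489] rot [-1.7996e+02  1.0000e-01  1.6199e+02] F [-0.6 -1.7  6.5] T [-0.06  0.19  0.02] open 0.0333 q [-32.  10.  -4.  75.  -0. -14.]
tool shift cm [17.76 20.41 -7.16] turn [ -0.05   0.09 -11.61]
```

Call:
arm_command --pt "1 0 0 -3 0 0 0" --pt "1 0 0 -5 0 0 -6" --pt "1 0 0 -4 0 0 -5.6" --pt "1 0 4 0 0 0 0" --pt "1 2 5 0 0 0 0" --pt "1 4 4 0 0 0 0" --pt "1 4 4 0 0 0 0" --pt "1 3.3 4 0 0 0 0" --pt "1 0 2.6 0 0 0 0" --pt "1 0 0 0 0 0 0"

```text
time: 29.12
ee_pos: [0.3885, -0.0636, 0.1675]
tcp_rot: [180.0, -0.0, 173.7]
wrist_force: [-0.6, 0.3, -3.6]
opening: 0.033
```

Run:
```python
from h import *
o=st(); c=snap('wrist','w14.png'); print(tobay(o['ee_pos'],'c')); redtop(c,z=o['ee_pos'][2]+.030)
```

```text
t 29.12 tcp [ 0.3885 -0.0636  0.1675] rot [ 1.7998e+02 -1.0000e-02  1.7374e+02] F [-0.6  0.3 -3.6] T [-0.03  0.09  0.01] open 0.033 q [ -9. -17. -17.  90.   0.  -3.]
[-173.1    2.1  167.5]
red [ 267  235   96  103 9232] [314.4 285.2] ctr 386.7 -63.8 wh [34.2 41.9] ang 83.7
red [ 579  283   61   51 2625] [609.3 308.1] ctr 407.3 45.6 wh [20.2 21.3] ang 83.7
```

Call:
arm_command --pt "1 -2.2 -0.3 0 0 0 0" --pt "1 -2.2 0 1 0 0 0" --pt "1 -2.2 0 3 0 0 0" --pt "1 0 0 3 0 0 0" --pt "1 0 0 2 0 0 0" --pt "1 0 0 0.8 0 0 0" --pt "1 0 0 0.5 0 0 0" --pt "1 0 0 0 0 0 0"

```text
time: 30.18
ee_pos: [0.4543, -0.0756, 0.0651]
tcp_rot: [-180.0, 0.0, 173.6]
wrist_force: [-0.4, -0.2, -4.0]
opening: 0.0331
```

Run:
```python
from h import *
o=st(); c=snap('wrist'); print(tobay(o['ee_pos'],'c')); redtop(c,z=o['ee_pos'][2]+.030);guides(c,amin=150)
```

```text
t 30.18 tcp [ 0.4543 -0.0756  0.0651] rot [-1.8000e+02  2.0000e-02  1.7358e+02] F [-0.4 -0.2 -4. ] T [0.01 0.12 0.01] open 0.0331 q [ -9.  -7. -20.  77.  -0.  -3.]
[-106.2   -2.5   65.1]
red [ 267  232   96  106 9346] [314.4 284.7] ctr 452.0 -75.7 wh [34.2 43.1] ang 83.6
red [ 516  241  124  111 8867] [587.1 301.9] ctr 470.1 25.2 wh [48.6 41.6] ang 64.9
guide [249 205   7  47 224] ctr 452.3 -113.3 wh [ 3.1 28.9] ang 83.7
guide [374 205  12  48 464] ctr 461.2 -37.9 wh [ 6.1 29.6] ang 84.0
guide [ 429  205   27   91 1486] ctr 479.9 -1.3 wh [10.8 58.7] ang 83.6
guide [557 205  24  13 171] ctr 461.6 73.3 wh [15.7  4.7] ang 62.4
guide [ 612  205   28   56 1177] ctr 480.6 110.6 wh [16.8 34.8] ang 83.5
guide [452 254  15  33 341] ctr 493.5 9.3 wh [ 7.9 21.6] ang 84.1
guide [628 299  12  52 345] ctr 545.9 120.8 wh [38.9  7. ] ang 7.5
guide [588 352  25  14 233] ctr 568.5 101.1 wh [16.1 10.2] ang 83.6
```

Call:
arm_command --pt "1 0 0.2 0 0 0 0" --pt "1 0 0 0.6 0 0 0" --pt "1 0 0 0.5 0 0 0" --pt "1 -0.4 0 0 0 0 0" --pt "1 -0.4 0 0 0 0 0" --pt "1 -0.4 0 0 0 0 0" --pt "1 -0.3 0 0 0 0 0" --pt "1 -0.2 0 0 0 0 0" --pt "1 0 0 0 0 0 0"

```text
time: 31.35
ee_pos: [0.469, -0.075, 0.0548]
tcp_rot: [180.0, -0.2, 173.6]
wrist_force: [-20.4, 2.0, 19.1]
opening: 0.033
```

Run:
```python
from h import *
o=st(); print(tobay(o['ee_pos'],'c'))
```

```text
t 31.35 tcp [ 0.469  -0.075   0.0548] rot [180.    -0.23 173.6 ] F [-20.4   2.   19.1] T [0.57 3.53 0.07] open 0.033 q [ -9.  -5. -19.  76.  -0.  -3.]
[-91.7  -0.2  54.8]
```

Call:
arm_command --pt "-1 0 0 0 0 0 0" --pt "-1 0 0 0 0 0 0" --pt "-1 0 0 0 0 0 0" --pt "-1 0 0 -3 0 0 0" --pt "-1 0 0 -5 0 0 0" --pt "-1 0 0 -6 0 0 0" --pt "1 0 0 -6 0 0 0" --pt "1 -5 0 0 0 0 0" --pt "1 -5 0 0 0 0 0" --pt "1 -5 0 0 0 0 0"

```text
time: 32.6
ee_pos: [0.6221, -0.0922, 0.2538]
tcp_rot: [-180.0, 0.1, 173.6]
wrist_force: [0.4, 0.4, 0.0]
opening: 0.0123
```

Call:
arm_command --pt "1 -6 0 0 0 0 0" --pt "1 -0.7 0 4 0 0 0" --pt "1 0 0 4 0 0 0" --pt "1 0 0 2.8 0 0 0" --pt "1 0 0 0 0 0 0"

```text
time: 33.22
ee_pos: [0.6857, -0.0993, 0.1428]
tcp_rot: [180.0, -0.3, 173.6]
wrist_force: [0.0, 0.5, 0.2]
opening: 0.0
```

Run:
```python
from h import *
o=st(); print('in bay',tobay(o['ee_pos'],'c')); c=snap('wrist','w15.png')
for i,b,ce in blobs(c,amin=100,**YEL)[2]: print('yel',b,ce.round(0),solve(c,*ce,'c',(41,69),93))
for i,b,ce in blobs(c,amin=100,**RED)[2]:
    print('red',b,ce.round(0))
    if abs(ce[0]-315)<50: print(' levertip',solve(c,ce[0],b[1],'c',(35,48),85.1))
```

```text
t 33.23 tcp [ 0.6857 -0.0993  0.1428] rot [179.99  -0.27 173.6 ] F [0.  0.5 0.2] T [-0.04  0.04  0.02] open 0.0 q [-8. 25. 24. 90.  0. -2.]
in bay [126.4  -0.2 142.8]
yel [ 297  135   32   57 1748] [313. 164.] [(81.3, -1.3, 152.9, 64.4)]
red [ 287   43   52   44 1858] [313.  62.]
 levertip [(33.7, -1.1, 133.1, 90.8)]
red [ 458   73   48  128 4234] [481. 136.]
red [ 616   95   24  104 1362] [632. 159.]
```

View pics/w15.png

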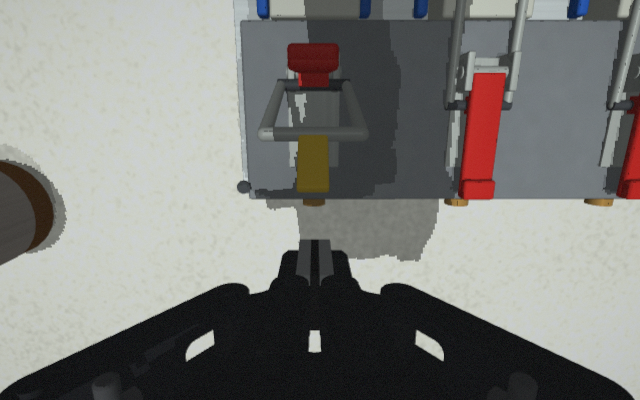

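Call:
arm_command --pt "1 2.6 0 0 0 0 0" --pt "1 2.6 0 0 0 0 0" --pt "1 2.6 0 0 0 0 0" --pt "1 2.6 0 0 0 0 0" --pt "1 2.6 0 0 0 0 0" --pt "1 2.4 0 0 0 0 0" --pt "1 0 0 0 0 0 0" --pt "1 0 0 -2.5 0 0 0" --pt "1 0 0 0 0 0 0"

```text
time: 34.4
ee_pos: [0.5356, -0.0826, 0.1737]
tcp_rot: [-180.0, 0.3, 173.6]
wrist_force: [0.3, 0.0, -0.1]
opening: 0.0002
```

Run:
```python
from h import *
o=st(); print('in bay',tobay(o['ee_pos'],'c')); c=snap('wrist','w16.png'); checkbay(c,'c')
```

```text
t 34.4 tcp [ 0.5356 -0.0826  0.1737] rot [-179.99    0.29  173.6 ] F [ 0.3  0.  -0.1] T [ 0.03 -0.08  0.04] open 0.0002 q [-9.  3.  1. 88. -0. -2.]
in bay [-24.7  -0.3 173.7]
yellow [307 150  14  31 434] [314. 165.] bay@z52 [-48.2  -1.5  52. ]
yellow [446 164  24  26 404] [458. 176.] bay@z52 [-39.2 113.1  52. ]
yellow [585 164  34  27 451] [602. 176.] bay@z52 [-39.2 227.6  52. ]
red [ 288   76   53   63 3234] [314. 107.] bay@z53 [-92.2  -0.8  53. ] z84 [-92.   -0.7  84. ]
red [ 452   76   65   63 3487] [484. 107.] bay@z53 [-92.1 126.8  53. ] z84 [-91.9 111.8  84. ]
red [619  77  21  62 874] [632. 113.] bay@z53 [-87.9 238.5  53. ] z84 [-88.2 210.3  84. ]
red [431 264  30  43 953] [446. 283.] bay@z53 [ 54. 113.  53.] z84 [37.  99.6 84. ]
red [ 550  264   45   87 2366] [572. 308.] bay@z53 [ 78.7 226.4  53. ] z84 [ 58.7 199.6  84. ]
red [426 337  17  14 149] [433. 345.] bay@z53 [116.8 107.8  53. ] z84 [92.4 95.  84. ]
```

Call:
arm_command --pt "1 -4.5 0 0 0 0 0" --pt "1 -4.7 0 0 0 0 0" --pt "1 0 0 0 0 0 0" --pt "1 0 0 3 0 0 0" --pt "1 0 0 2.9 0 0 0" --pt "1 1.5 0 0 0 0 0" --pt "1 1.3 0 0 0 0 0" --pt "1 0.8 0 0 0 0 0" --pt "1 0 0 0 0 0 0"

```text
time: 35.58
ee_pos: [0.5891, -0.0885, 0.1126]
tcp_rot: [-180.0, 0.1, 173.6]
wrist_force: [-0.2, -0.6, 0.3]
opening: -0.0002
```

Run:
```python
from h import *
o=st(); print('in bay',tobay(o['ee_pos'],'c'))
```

```text
t 35.58 tcp [ 0.5891 -0.0885  0.1126] rot [-1.8000e+02  6.0000e-02  1.7359e+02] F [-0.2 -0.6  0.3] T [-0.01  0.03 -0.07] open -0.0002 q [-9. 10.  3. 83. -0. -2.]
in bay [ 29.1  -0.3 112.6]
```

Call:
arm_command --pt "1 -0.3 0 -3 0 0 0" --pt "1 0 0 -3 0 0 0" --pt "1 2.5 0 0 0 0 0" --pt "1 3.5 0 0 0 0 0" --pt "1 0 0 0 0 0 0"

```text
time: 36.2
ee_pos: [0.5317, -0.0821, 0.1726]
tcp_rot: [-180.0, 0.0, 173.6]
wrist_force: [1.5, 0.7, -0.3]
opening: -0.0001
```

Run:
```python
from h import *
o=st(); print('in bay',tobay(o['ee_pos'],'c')); c=snap('wrist','w17.png'); checkbay(c,'c')
```

```text
t 36.2 tcp [ 0.5317 -0.0821  0.1726] rot [-1.8000e+02  4.0000e-02  1.7359e+02] F [ 1.5  0.7 -0.3] T [ 0.02 -0.06 -0.02] open -0.0001 q [-9.  2.  1. 88. -0. -2.]
in bay [-28.7  -0.3 172.6]
yellow [307 147  14  31 434] [314. 162.] bay@z52 [-55.3  -1.4  52. ]
yellow [446 170  24  26 399] [458. 182.] bay@z52 [-39.3 113.1  52. ]
yellow [586 170  32  27 453] [601. 182.] bay@z52 [-39.  227.4  52. ]
red [ 288   83   53   64 3220] [314. 114.] bay@z53 [-91.5  -0.8  53. ] z84 [-91.7  -0.7  84. ]
red [ 453   83   63   63 3482] [484. 114.] bay@z53 [-91.6 126.7  53. ] z84 [-91.9 111.7  84. ]
red [618  84  22  62 916] [632. 119.] bay@z53 [-87.6 238.8  53. ] z84 [-88.4 210.5  84. ]
red [431 269  30  38 833] [447. 285.] bay@z53 [ 51.3 113.1  53. ] z84 [34.1 99.7 84. ]
red [ 550  269   45   88 2367] [572. 313.] bay@z53 [ 78.3 226.3  53. ] z84 [ 57.9 199.5  84. ]
red [426 337  18  20 229] [434. 347.] bay@z53 [114.1 108.1  53. ] z84 [89.5 95.2 84. ]
```

Call:
arm_command --pt "1 0 0 3.0 0 0 0" --pt "1 0 0 3.0 0 0 0" --pt "1 -2.2 0 0 0 0 0" --pt "1 -2.5 0 0 0 0 0" --pt "1 -1.7 0 0.2 0 0 0" --pt "1 -1.6 0 0.5 0 0 0" --pt "1 -1.4 0 0.9 0 0 0" --pt "1 -1.2 0 1.0 0 0 0" --pt "1 -1.2 0 1.2 0 0 0" --pt "1 -0.6 0 0.9 0 0 0"

```text
time: 37.5
ee_pos: [0.6567, -0.0961, 0.0634]
tcp_rot: [-180.0, -0.0, 173.6]
wrist_force: [0.5, 0.4, 0.0]
opening: 0.0
```

Call:
arm_command --pt "1 0 0 0.6 0 0 0" --pt "1 0 0 0.4 0 0 0" --pt "1 0 0 0.3 0 0 0" --pt "1 0 0 0.3 0 0 0" --pt "1 0 0 0 0 0 0"

```text
time: 38.12
ee_pos: [0.6561, -0.0961, 0.0526]
tcp_rot: [-180.0, 0.2, 173.6]
wrist_force: [-9.7, 1.9, 19.9]
opening: 0.0001
```

Call:
arm_command --pt "1 0 0 -2 0 0 0" --pt "1 0 0 -5 0 0 0" --pt "1 0 0 -6 0 0 0" --pt "1 4 0 -5 0 0 0" --pt "1 5 0 -3 0 0 0" --pt "1 4 0 -2 0 0 0" --pt "1 3 0 -2 0 0 0" --pt "1 0 0 0 0 0 0"

```text
time: 39.12
ee_pos: [0.497, -0.0782, 0.3009]
tcp_rot: [-180.0, 0.3, 173.6]
wrist_force: [-0.4, 0.2, 0.2]
opening: 0.0003
```

Run:
```python
from h import *
o=st(); print('in bay',tobay(o['ee_pos'],'c')); c=snap('wrist','w18.png'); checkbay(c,'c'); redtop(c,z=.084)
s=snap('scene'); im=s['color'][170:290,290:490,::-1]; cv2.imwrite('pics/s18.png',cv2.resize(im,None,fx=4,fy=4,interpolation=cv2.INTER_CUBIC))
```

```text
t 39.12 tcp [ 0.497  -0.0782  0.3009] rot [-179.98    0.31  173.59] F [-0.4  0.2  0.2] T [ 0.03 -0.02  0.02] open 0.0003 q [ -9.   0.  13. 102.  -0.  -3.]
in bay [-6.350e+01 -3.000e-01  3.009e+02]
yellow [309 180  10  17 150] [314. 188.] bay@z52 [-39.3  -1.4  52. ]
yellow [404 180  13  17 164] [410. 188.] bay@z52 [-39.3 113.3  52. ]
yellow [498 180  18  17 179] [507. 188.] bay@z52 [-39.2 227.8  52. ]
red [ 298  127   33   39 1253] [314. 146.] bay@z53 [-88.8  -0.8  53. ] z84 [-92.1  -0.8  84. ]
red [ 404  127   36   39 1293] [422. 146.] bay@z53 [-88.9 122.1  53. ] z84 [-92.1 112.4  84. ]
red [ 510  126   41   40 1384] [530. 146.] bay@z53 [-88.8 246.5  53. ] z84 [-92.  226.8  84. ]
red [395 247  20  39 631] [404. 265.] bay@z53 [ 61.3 112.7  53. ] z84 [ 46.1 103.7  84. ]
red [ 480  247   27   61 1081] [493. 278.] bay@z53 [ 78.2 227.   53. ] z84 [ 61.7 208.9  84. ]
red [  48  317   65   47 1737] [ 75. 337.] bay@z53 [ 165.8 -323.7   53. ] z84 [ 142.3 -298.    84. ]
red [ 298  127   33   39 1253] [314.4 145.9] ctr 469.0 -75.8 wh [33.5 40.2] ang 84.2
red [ 404  127   36   39 1293] [421.5 145.8] ctr 481.7 36.9 wh [35.4 39.8] ang 83.6
red [ 510  126   41   40 1384] [529.9 145.8] ctr 494.0 150.5 wh [37.8 40.9] ang 83.5
red [395 247  20  39 631] [404.2 265.5] ctr 618.5 12.6 wh [20.4 48.4] ang 82.9
red [ 480  247   27   61 1081] [492.8 277.5] ctr 645.3 115.4 wh [23.3 78.3] ang 85.4
red [  48  317   65   47 1737] [ 74.9 336.6] ctr 666.5 -402.9 wh [44.9 99.7] ang 20.1
```

View pics/s18.png

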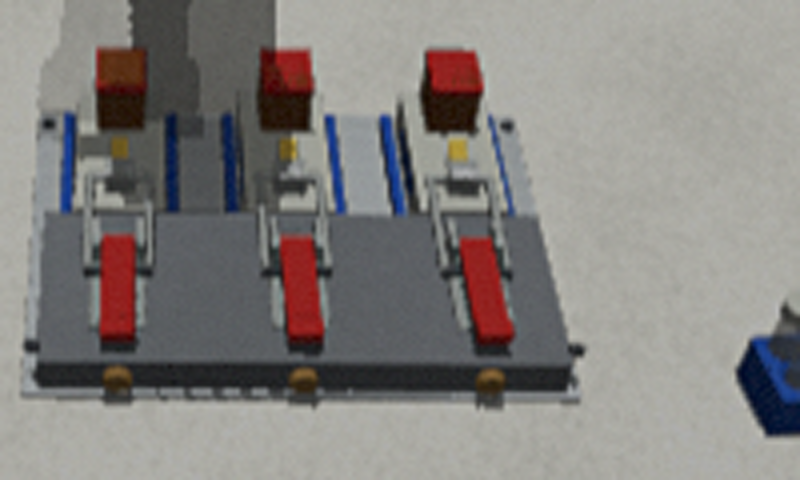

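```bash
python3 -c "
from h import *
st(); print(bot.job_done())"
```

```text
t 39.23 tcp [ 0.4983 -0.0783  0.2979] rot [-1.8000e+02  9.0000e-02  1.7359e+02] F [ 0.5 -0.2 -0.1] T [ 0.01 -0.05  0.05] open -0.0002 q [ -9.   1.  13. 102.   0.  -3.]
the job is handed in; nothing more can be done
None
```

I loaded all three white flow-cell modules, one each in bays a, b and c. I pushed each home against the manifold, swung its loop behind the keeper and pressed its lever down to the stop. The job was handed in at about 39 s on the robot's clock.

These are the last checks, taken from the final wrist and scene pictures:

| Check | Bay a | Bay b | Bay c | Expected |
|---|---|---|---|---|
| Grip block along the bay (mm) | -92.0 | -92.1 | -92.1 | -92 |
| Yellow tab along the bay (mm) | -39.2 | -39.3 | -39.3 | about -38 if the crossbar is caught |
| Module direction (deg) | 83.5 | 83.6 | 84.2 | 83.6 |
| Lever press force at the stop (N, vertical) | 29 | 31 | 20 | – |

- **Levers:** all three look flat in the final scene picture. I did not measure their angles.
- **Crossbars:** I judged them caught from the tab positions and the picture, not by seeing the lip from the side.
- **Sideways position:** each module sits within about 2 mm of my measured bay middle.
- **Bystanders:** I kept clear of the bottle, tube rack and beaker, and did not touch the yellow look-alike. The bottle's cap was unmoved at my last overhead check, before the third module. I did not measure any of the three bystanders again after that.

No check failed. I pushed lever c further open before latching because it stood near the 1.55 rad limit. The picture showed the robot clear of everything at hand-in.

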